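# Blend the tracer beads into the ceramic charge

## Robot

A 6-joint arm with a two-finger parallel gripper is mounted at the origin on a cart in front of the work surface, level with it; the furniture and walls round the work are solid. World frame = base frame: x ahead of the robot, y to its left, z up, the work surface at z = 0. Lengths are in m, angles in rad, forces in N, time in s.
With the tool pointing down it reaches from about 0.3 to 0.875 m from the base axis. Payload 6.4 kg.
Tool frame: the origin (TCP) lies midway between the tips of the shut fingers; the grasp point (between the pads) lies 19 mm behind it; z points along the fingers, y is the direction in which the jaws open and shut (so a half turn about z gives the same grasp; the last joint's range is limited). The gripper opens to 85 mm and grips with 20 to 120 N. Pads are 22 mm wide; open, the fingers measure 114 mm over their backs; the gripper's body (76 mm by 85 mm) begins 54 mm behind the grasp point. The pads swing forward as they close: fully open they stand 13 mm farther back than shut.
Start: joints at [-1.433, 0.181, 1.607, -0, 1.354, -0.206], TCP at [0.194, -0.541, 0.231] pointing down, gripper open.
Joint ranges: [-2.99, 2.99], [-0.89, 2.07], [0.3, 2.58], [-1.14, 4.28], [0, 2.63], [-3.12, 3.12]. Speed limits (rad/s): [2.57, 2.57, 3.01, 3.14, 3.14, 3.14].

## Interface

Orientations are given as a unit quaternion [w, x, y, z].
In Python, from workcell import bot, jaws, readout, imaging gives the robot as it stands. Calls block until the motion is done:
- bot.reach(position, orientation): joint-space move of the TCP to a pose.
- bot.servo_line(position, orientation=None, feed=0.15): straight line of the TCP; orientation=None keeps the orientation; feed is the mean speed in m/s.
- bot.goto_joints(angles): joint-space move.
- jaws.move_gripper(opening, f_grip=None): finger opening in m; f_grip is the grip in N (None keeps the last); returns when the fingers have stopped.
- bot.dwell(seconds).
- bot.solve_ik(position, orientation): joint angles nearest the present ones, or None.
- readout.get_state(): the state.
- imaging.get_image(name): name is "scene" or "top" or "wrist"; returns a dict with "img" (480x640x3 uint8, red, green, blue), "z_map" (480x640 float32, m along the optical axis (not along the pixel's ray), 0 where there is no reading), "mtx" (3x3 intrinsics, pixels), "eye" and "orientation" of the camera in the world; the wrist camera has in their place "mount" (4x4, takes a point from camera to tool coordinates, whose origin is the TCP and whose axes are the flange's). Camera axes: x right, y down, z forward; pixel columns grow to the right and rows downward; lengths in m; the calibration is good to about 2 mm. A picture is of the moment at which its call begins: read the wrist's pose just before it.
A pose or a line that the arm cannot do raises bot.PlanningError and nothing moves.
- bot.finish_job(): hands the job in, once; it reports no verdict.
The state is a dict: "time": time; "joint_positions": joint angles; "qd": joint speeds; "effort": joint torques, N m; "eef_pos": TCP position; "eef_rot": TCP orientation; "contact_force": force on the tool from outside, world axes, zero at the start; "torque": the same for the moment, N m; "grip_width": finger opening in m.
Only numpy, scipy, OpenCV 4.12 (cv2) and the standard library are available. Lean on these libraries where they do the work, as an engineer would, in place of code of your own. Each camera call takes 0.05 s, during which the arm holds its last target.

## Task

For a mixing trial, take the cover off the porcelain bowl and lay it flat on the worktop, clear of the bowl, then put every blue tracer bead that stands on the worktop into the bowl with the white beads. Take the stirrer from its stand and, with its rod end down among the beads, stir round the bowl's middle for at least three full rounds in circles about 3 cm across, until most of the white beads have plainly shifted from where they lay. Then hang the stirrer back in its stand by its collar and put the cover back on so that it sits flat and centred, with every bead inside; do not disturb the weighing bottle, tape, wash bottle or timer.

Things in the scene. Friction and masses are not known exactly. Their poses are not given: they have to be found in the camera images.
- bowl: white porcelain bowl, 133 mm across the rim, 66 mm high, fixed to the worktop; origin at the centre of its underside, z up. Inner floor 10 mm above the origin, about 31 mm in radius; from there the wall slopes outward to about 58 mm inner radius at the rim, so beads roll back to the middle. Four white beads lie in it
- cover: loose grey round cover lying on the bowl: disc 142 mm across, 6 mm thick, with a 92 mm wide, 5 mm deep step underneath that drops inside the rim, and a black knob on top. Total height 46 mm, 140 g. Origin at the centre of the step's underside (61 mm above the bowl's origin when the cover lies home, 0 when it lies on the worktop), z up
- cover_knob (a point): centre of the cover's black round knob: 28 mm diameter, 22 mm tall (24 to 46 mm above the cover's origin); the point is 35 mm above the cover's origin
- tracer_1_mid (a point): the blue tracer bead no. 1: a short upright cylinder, 16 mm diameter, 16 mm tall, 10 g, standing on the worktop; the point is its centre (8 mm up). May be absent. All tracer beads look the same
- tracer_2_mid (a point): the blue tracer bead no. 2: a short upright cylinder, 16 mm diameter, 16 mm tall, 10 g, standing on the worktop; the point is its centre (8 mm up). May be absent. All tracer beads look the same
- tracer_3_mid (a point): the blue tracer bead no. 3: a short upright cylinder, 16 mm diameter, 16 mm tall, 10 g, standing on the worktop; the point is its centre (8 mm up). May be absent. All tracer beads look the same
- tracer_4_mid (a point): the blue tracer bead no. 4: a short upright cylinder, 16 mm diameter, 16 mm tall, 10 g, standing on the worktop; the point is its centre (8 mm up). May be absent. All tracer beads look the same
- white_1: one of the four white round ceramic beads in the bowl, 16 mm diameter, 10 g; origin at its centre
- white_2: one of the four white round ceramic beads in the bowl, 16 mm diameter, 10 g; origin at its centre
- white_3: one of the four white round ceramic beads in the bowl, 16 mm diameter, 10 g; origin at its centre
- white_4: one of the four white round ceramic beads in the bowl, 16 mm diameter, 10 g; origin at its centre
- stirrer: the stirrer: upright tool, 146 mm long, 110 g, hanging in its stand; origin at its bottom end, z up along it, x and y square to the flat faces of its handle. From the bottom: plain steel rod 10 mm diameter with a round end; white round collar 60 mm diameter, 75 to 80 mm up; square red handle 16 x 16 mm, 80 to 146 mm up
- stirrer_tip (a point): bottom end of the stirrer (the stirrer's origin). Pressed down onto a bead it meets resistance and may tilt in the grip, so let it down between the beads; 6 mm above the bowl's inner floor is deep enough
- stirrer_grip (a point): middle of the stirrer's red handle, 109 mm above the bottom end
- stand: fixed stirrer stand: base 110 x 90 mm, two posts at the +x side, and a level top plate 84 x 84 mm, its top 90 mm above the worktop, with one round 40 mm hole in the middle; origin on the worktop under the hole, z up. The stirrer is let down through the hole until its collar rests on the plate (bottom end then 15 mm above the worktop)
- stand_hole (a point): centre of the hole, at the plate's top face
- tube_stand_l: tall fixed rack of glass tubes, 170 mm across, 0.35 m tall, an obstacle; origin at the middle of its foot. The worktop between it and the robot's edge, left of the robot's centre line, is free and has room for the cover
- blue_can: fixed blue bottle, 90 mm across, 0.18 m tall, an obstacle; origin at its underside
- weighing_bottle: bystander: glass weighing bottle, 39 mm across, 65 mm tall; origin at its underside
- tape: bystander: tan roll of label tape lying flat, 62 mm across, 19 mm tall; origin at its underside
- wash: bystander: wash bottle, 67 x 89 mm, 188 mm tall; origin at its underside
- lab_timer: bystander: grey wedge-shaped lab timer, 89 x 62 mm, 30 mm tall; origin at its underside
There are look-alikes about, which are no part of the job. What is meant by the stirrer is not yellow, and is the larger of those in its own colour.

How it is judged:
By the outcome, as a careful person would: the job done as asked, in the order asked, and still so for the second after the job is handed in, with the robot touching nothing.
Of tracer_1, tracer_2, tracer_3, tracer_4 only 2 to 3 are there at a start; the rules pass over those that are not, and their reading is None.
At some moment in a run one of tracer_1, tracer_2, tracer_3, tracer_4, cover may be knocked a few centimetres aside while the robot is not near it.
It also fails if it takes over 210 s, if anything falls off the work surface, if the arm or the gripper's body presses on something with over 40 N, if the wrist force passes 120 N, or if a joint passes its speed limit or range.

## Working session

There is one attempt and no reset: what is moved stays moved. The work goes in short steps, each a Python script; the robot and the scene stay as the last script left them, time stands still between calls to the robot, and variables do not carry over. Pictures are saved under pics/ and viewed, and the job is handed in when it is done.

```bash
ls; mkdir -p pics
cat > h.py <<'E'
import numpy as np, cv2
from scipy.spatial.transform import Rotation as R
from workcell import bot, jaws, readout, imaging
def rot(q): return R.from_quat([q[1],q[2],q[3],q[0]])
def quat(r): x=r.as_quat(); return [x[3],x[0],x[1],x[2]]
def down(yaw): # tool z down, tool y along (yaw) dir
    y=np.array([np.cos(yaw),np.sin(yaw),0]); z=np.array([0,0,-1.]); x=np.cross(y,z)
    return quat(R.from_matrix(np.c_[x,y,z]))
def grab(name):
    s=readout.get_state(); d=imaging.get_image(name)
    if name=="wrist":
        T=np.eye(4);T[:3,:3]=rot(s['eef_rot']).as_matrix();T[:3,3]=s['eef_pos']; T=T@np.array(d['mount'])
    else:
        T=np.eye(4);T[:3,:3]=rot(d['orientation']).as_matrix();T[:3,3]=d['eye']
    d['T']=T; return d
def save(d,fn,crop=None,scale=1):
    im=d['img'][:,:,::-1]
    if crop: im=im[crop[1]:crop[3],crop[0]:crop[2]]
    im=cv2.resize(im,None,fx=scale,fy=scale,interpolation=cv2.INTER_CUBIC); cv2.imwrite('pics/'+fn,im)
def store(d,fn): np.savez(fn,**{k:np.array(d[k]) for k in('img','z_map','mtx','T')})
def pt(d,u,v,z=None):
    """depth point, or if z given ray hits plane z"""
    K=d['mtx'];r=np.array([(u-K[0,2])/K[0,0],(v-K[1,2])/K[1,1],1]);T=d['T'];w=T[:3,:3]@r
    if z is None: s=d['z_map'][int(round(v)),int(round(u))]
    else: s=(z-T[2,3])/w[2]
    return T[:3,3]+w*s
def proj(d,p):
    c=d['T'][:3,:3].T@(np.array(p)-d['T'][:3,3]); q=d['mtx']@c; return q[:2]/q[2]
def cloud(d):
    K=d['mtx'];v,u=np.mgrid[:480,:640];z=d['z_map']
    c=np.stack([(u-K[0,2])/K[0,0]*z,(v-K[1,2])/K[1,1]*z,z],-1)
    w=c@d['T'][:3,:3].T+d['T'][:3,3]; w[z==0]=np.nan; return w
def st():
    s=readout.get_state(); print('t',round(s['time'],2),'pos',np.round(s['eef_pos'],4),'F',np.round(s['contact_force'],1),'grip',round(s['grip_width'],4),'q',np.round(s['joint_positions'],2))
    return s
E
python3 - <<'E'
from h import *
for n in('scene','top','wrist'):
    d=grab(n);save(d,n+'0.png');store(d,n+'0.npz');print(n,np.round(d['T'],3).tolist(),d['mtx'].tolist() if hasattr(d['mtx'],'tolist') else d['mtx'])
s=st();print(s['eef_rot'])
E
```

```text
pics
scene [[-0.671, -0.319, 0.669, -0.356], [-0.741, 0.308, -0.596, 0.757], [-0.016, -0.896, -0.444, 0.672], [0.0, 0.0, 0.0, 1.0]] [[470.7842772037112, 0.0, 318.0447516906522], [0.0, 470.7842772037112, 236.00184206715508], [0.0, 0.0, 1.0]]
top [[-0.013, -0.987, 0.16, 0.267], [-1.0, 0.012, -0.005, -0.028], [0.003, -0.16, -0.987, 1.717], [0.0, 0.0, 0.0, 1.0]] [[622.1793845589856, 0.0, 318.7791520285734], [0.0, 622.1793845589856, 232.1583213857446], [0.0, 0.0, 1.0]]
wrist [[0.337, -0.896, -0.289, 0.268], [-0.942, -0.321, -0.102, -0.515], [-0.001, 0.306, -0.952, 0.373], [0.0, 0.0, 0.0, 1.0]] [[374.25366323672773, 0.0, 319.2955306969731], [0.0, 374.25366323672773, 237.82897751269567], [0.0, 0.0, 1.0]]
t 0.15 pos [ 0.1937 -0.5409  0.2306] F [0.8 0.5 0. ] grip 0.0854 q [-1.43  0.18  1.61 -0.    1.35 -0.21]
[-6.79036670e-04  9.85262179e-01  1.71049632e-01  1.40269838e-05]
```

View pics/scene0.png

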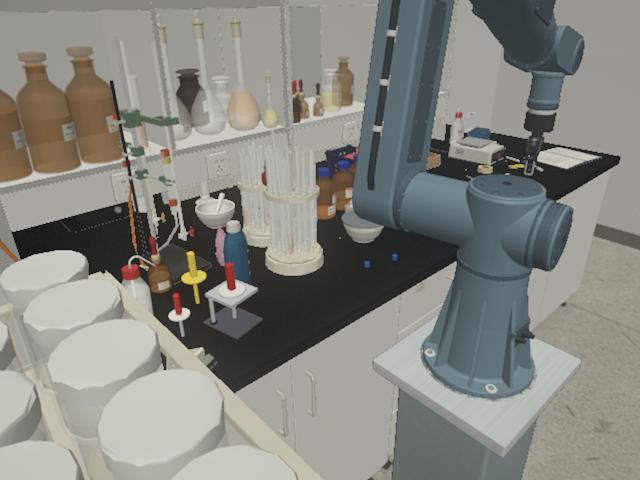

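View pics/top0.png

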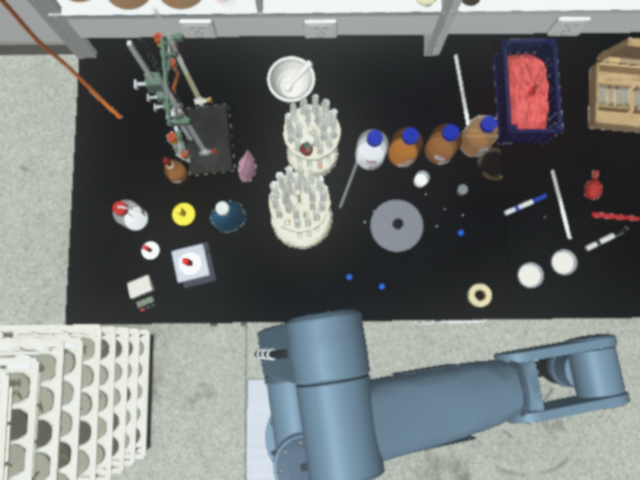

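View pics/wrist0.png

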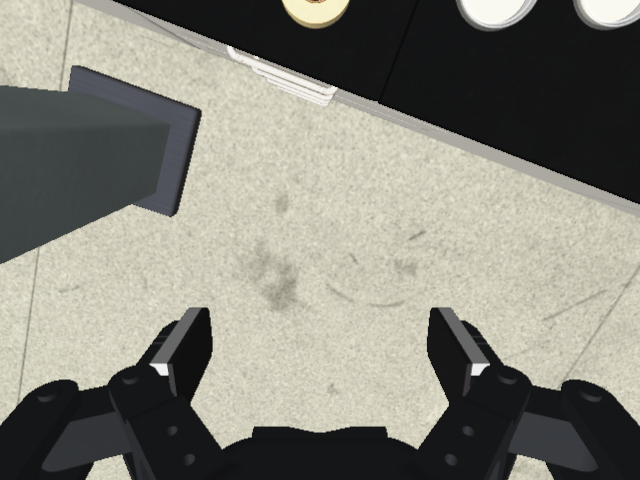

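The top view shows the cover at (397,224), three blue tracers at (349,277), (382,286) and (461,233), and the stand with the larger red stirrer near (190,263). A smaller red look-alike is at (150,250) and a yellow one at (183,214).

Run:
```python
from h import *
d=dict(np.load('top0.npz'));s=dict(np.load('scene0.npz'))
for n,u,v in [('cover knob',397,224),('cover L',371,224),('cover R',423,224),('t1',349,277),('t2',382,286),('t3',461,233),('stirrer top',190,263),('plate c',191,263),('small',150,250),('yellow',183,214),('tube',300,210),('bluecan',228,215),('tape',480,295),('weigh',530,275),('timer',145,303),('wash',130,213)]:
    print(n,np.round(pt(d,u,v),3))
print('scene')
for n,u,v in [('t',367,264),('t',395,257),('top',231,265),('plate',240,290)]: print(n,np.round(pt(s,u,v),3))
c=lambda p:[int(x) for x in p]
save(d,'t_a.png',(100,180,260,320),5); save(d,'t_b.png',(320,180,500,315),4.4); save(s,'s_a.png',(160,220,280,350),5)
save(s,'s_b.png',(320,190,420,280),6)
```

```text
cover knob [ 0.546 -0.243  0.105]
cover L [ 0.552 -0.177  0.076]
cover R [ 0.565 -0.331 -0.006]
t1 [ 0.417 -0.119  0.011]
t2 [ 0.391 -0.209  0.011]
t3 [ 0.535 -0.432  0.014]
stirrer top [0.448 0.296 0.122]
plate c [0.449 0.295 0.111]
small [0.489 0.411 0.08 ]
yellow [0.579 0.319 0.112]
tube [0.563 0.009 0.225]
bluecan [0.567 0.195 0.151]
tape [ 0.364 -0.48  -0.002]
weigh [ 0.416 -0.617  0.01 ]
timer [0.352 0.434 0.028]
wash [0.58  0.453 0.127]
scene
t [ 0.415 -0.112  0.011]
t [ 0.386 -0.2    0.011]
top [0.446 0.301 0.158]
plate [0.437 0.291 0.093]
```

View pics/t_a.png

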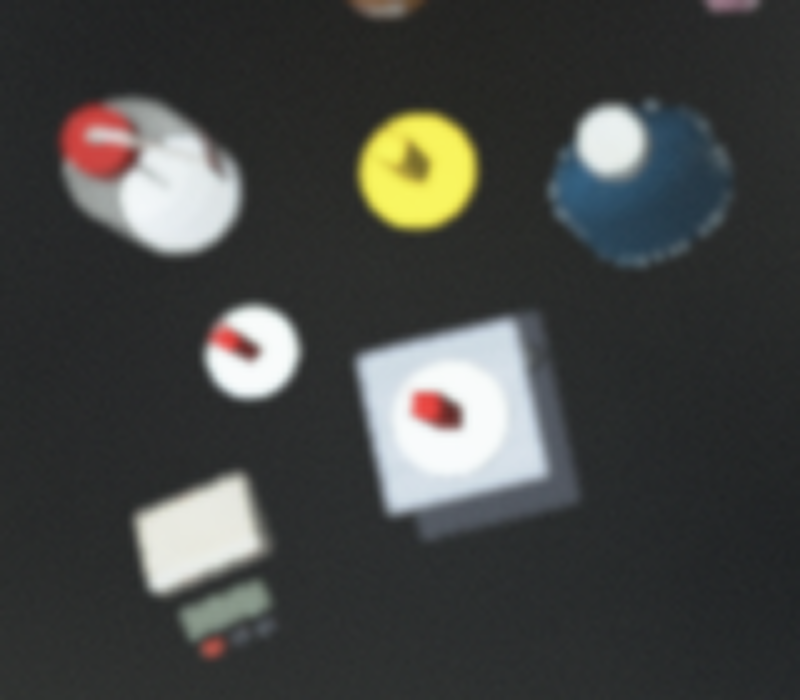

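View pics/t_b.png

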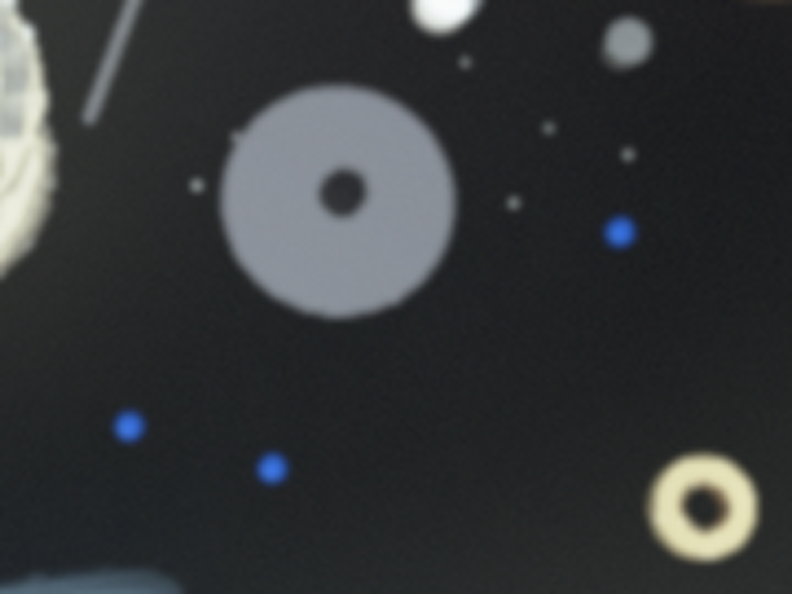

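View pics/s_a.png

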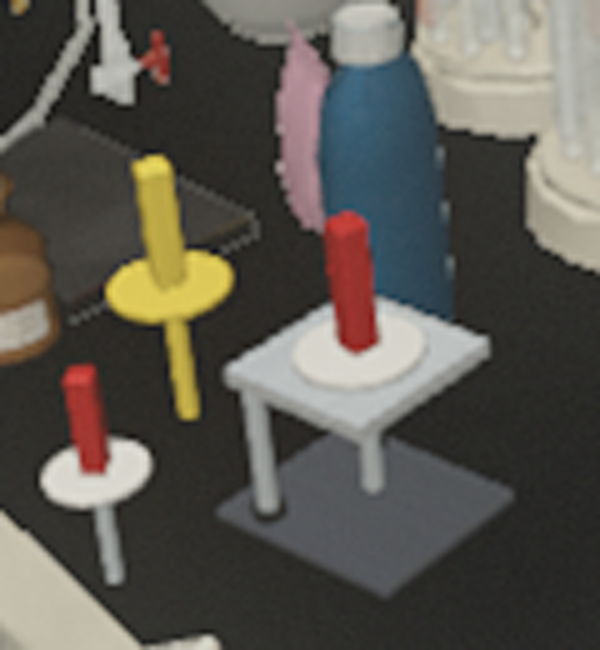

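View pics/s_b.png

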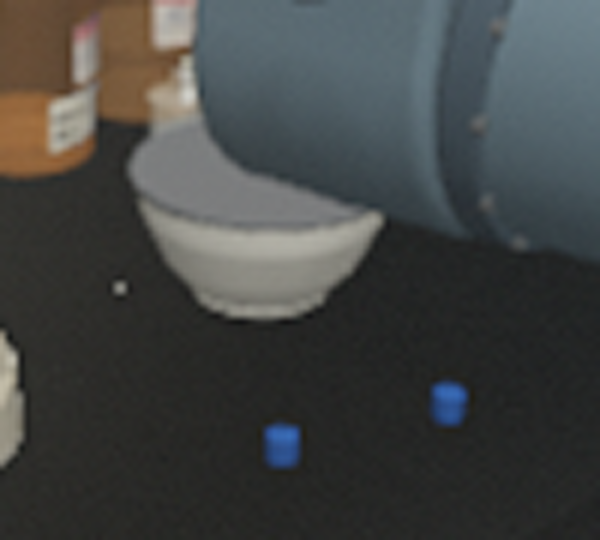

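Run:
```python
from h import *
d=dict(np.load('top0.npz'));w=cloud(d)
for v in (300,310,318,322): print(v,np.round(w[v,250],3))
# table foot of tube rack: points z<0.04 & pale
s=dict(np.load('scene0.npz'));ws=cloud(s)
m=(ws[...,2]>0.02)&(ws[...,2]<0.3)&(ws[...,0]>0.4)&(ws[...,0]<0.7)&(ws[...,1]>-0.1)&(ws[...,1]<0.15)
p=ws[m];print('rack',np.nanpercentile(p,[1,50,99],axis=0).round(3))
m=(w[...,2]>0.1)&(w[...,2]<0.4)&(w[...,0]>0.4)&(w[...,0]<0.7)&(w[...,1]>-0.1)&(w[...,1]<0.13)
p=w[m];print('rack',np.nanpercentile(p,[1,50,99],axis=0).round(3))
for pos in ((0.48,-0.245,0.36),(0.36,0.10,0.2),(0.45,0.295,0.25)):
  for yaw in (-90,90,0,-70,-45,45,135,-135,180):
    q=bot.solve_ik(list(pos),down(np.radians(yaw))); print(pos,yaw,None if q is None else np.round(q,2))
```

```text
300 [0.357 0.153 0.003]
310 [ 0.33   0.154 -0.003]
318 [0.309 0.153 0.001]
322 [ 0.298  0.154 -0.003]
rack [[ 0.508 -0.043  0.022]
 [ 0.55   0.039  0.159]
 [ 0.63   0.089  0.298]]
rack [[ 0.513 -0.058  0.138]
 [ 0.578  0.01   0.27 ]
 [ 0.651  0.079  0.371]]
(0.48, -0.245, 0.36) -90 [-0.69  0.02  1.52 -0.    1.6   0.88]
(0.48, -0.245, 0.36) 90 [-0.69  0.02  1.52 -0.    1.6  -2.26]
(0.48, -0.245, 0.36) 0 [-0.69  0.02  1.52 -0.    1.6  -0.69]
(0.48, -0.245, 0.36) -70 [-0.69  0.02  1.52 -0.    1.6   0.53]
(0.48, -0.245, 0.36) -45 [-0.69  0.02  1.52 -0.    1.6   0.09]
(0.48, -0.245, 0.36) 45 [-0.69  0.02  1.52 -0.    1.6  -1.48]
(0.48, -0.245, 0.36) 135 [-0.69  0.02  1.52 -0.    1.6  -3.05]
(0.48, -0.245, 0.36) -135 [-0.69  0.02  1.52 -0.    1.6   1.66]
(0.48, -0.245, 0.36) 180 [-0.69  0.02  1.52 -0.    1.6   2.45]
(0.36, 0.1, 0.2) -90 [-0.05 -0.28  2.11 -0.    1.31  1.52]
(0.36, 0.1, 0.2) 90 [-0.05 -0.28  2.11 -0.    1.31 -1.62]
(0.36, 0.1, 0.2) 0 [-0.05 -0.28  2.11 -0.    1.31 -0.05]
(0.36, 0.1, 0.2) -70 [-0.05 -0.28  2.11 -0.    1.31  1.17]
(0.36, 0.1, 0.2) -45 [-0.05 -0.28  2.11 -0.    1.31  0.74]
(0.36, 0.1, 0.2) 45 [-0.05 -0.28  2.11 -0.    1.31 -0.84]
(0.36, 0.1, 0.2) 135 [-0.05 -0.28  2.11 -0.    1.31 -2.41]
(0.36, 0.1, 0.2) -135 [-0.05 -0.28  2.11 -0.    1.31  2.31]
(0.36, 0.1, 0.2) 180 [-0.05 -0.28  2.11 -0.    1.31  3.09]
(0.45, 0.295, 0.25) -90 [ 0.36  0.08  1.68 -0.    1.38  1.93]
(0.45, 0.295, 0.25) 90 [ 0.36  0.08  1.68 -0.    1.38 -1.21]
(0.45, 0.295, 0.25) 0 [ 0.36  0.08  1.68 -0.    1.38  0.36]
(0.45, 0.295, 0.25) -70 [ 0.36  0.08  1.68 -0.    1.38  1.58]
(0.45, 0.295, 0.25) -45 [ 0.36  0.08  1.68 -0.    1.38  1.14]
(0.45, 0.295, 0.25) 45 [ 0.36  0.08  1.68 -0.    1.38 -0.43]
(0.45, 0.295, 0.25) 135 [ 0.36  0.08  1.68 -0.    1.38 -2.  ]
(0.45, 0.295, 0.25) -135 [ 0.36  0.08  1.68 -0.    1.38  2.72]
(0.45, 0.295, 0.25) 180 [ 0.36  0.08  1.68 -0.    1.38 -2.78]
```

Run:
```python
from h import *
bot.reach([0.47,-0.245,0.33],down(np.radians(-60)))
d=grab('wrist');save(d,'w1.png');store(d,'w1.npz');st()
bot.reach([0.43,-0.21,0.30],down(np.radians(-60)))
d=grab('wrist');save(d,'w2.png');store(d,'w2.npz');st()
```

```text
t 1.74 pos [ 0.4695 -0.2459  0.3295] F [ 0.9 -0.3  0.5] grip 0.0854 q [-0.71  0.01  1.59 -0.    1.54  0.34]
t 2.14 pos [ 0.4298 -0.2108  0.3002] F [0.7 0.9 0.4] grip 0.0852 q [-0.7  -0.09  1.75 -0.    1.48  0.34]
```

View pics/w1.png

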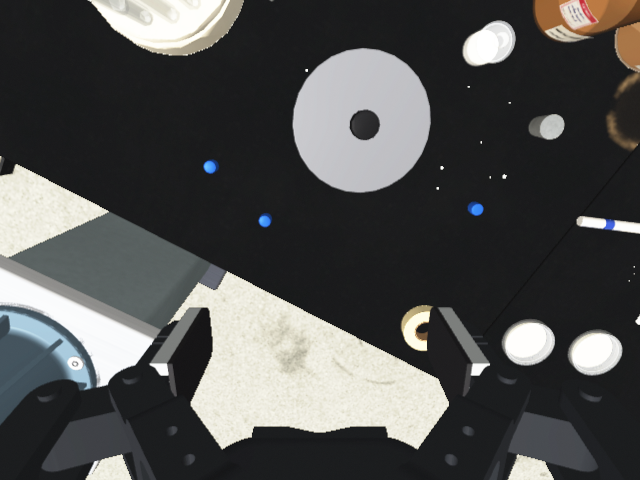

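View pics/w2.png

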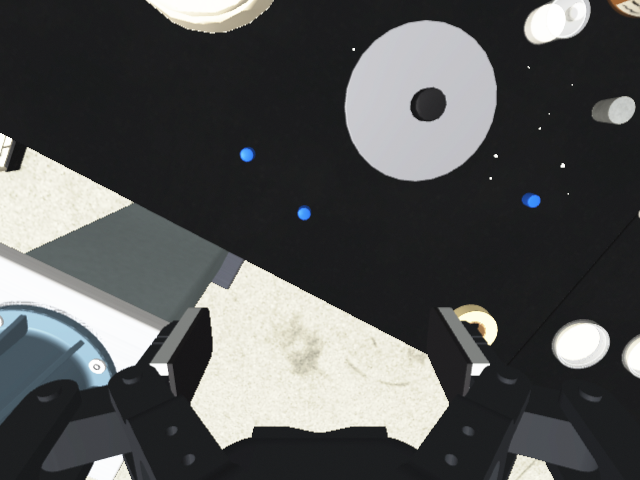

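w1 shows the cover at about (362,120) with its knob at (364,124). The tracers are at (210,167), (264,220) and (475,209). I'll triangulate these across the two views.

```bash
cat >> h.py <<'E'
def blobs(d,kind):
    im=d['img'];hsv=cv2.cvtColor(im,cv2.COLOR_RGB2HSV)
    if kind=='blue': m=cv2.inRange(hsv,(100,150,90),(125,255,255))
    n,l,s,c=cv2.connectedComponentsWithStats(m)
    return [(c[i],s[i]) for i in range(1,n) if s[i,4]>25]
def tri(ds,uvs):
    A=[];b=[]
    for d,(u,v) in zip(ds,uvs):
        K=d['mtx'];r=d['T'][:3,:3]@np.array([(u-K[0,2])/K[0,0],(v-K[1,2])/K[1,1],1]);r/=np.linalg.norm(r)
        P=np.eye(3)-np.outer(r,r);A.append(P);b.append(P@d['T'][:3,3])
    return np.linalg.lstsq(np.vstack(A),np.hstack(b),rcond=None)[0]
def coverfit(d):
    """cloud-based fit of cover disc + knob"""
    w=cloud(d)
    return w
E
python3 - <<'E'
from h import *
D=[dict(np.load(f)) for f in('w1.npz','w2.npz','top0.npz')]
for d in D:
    print([ (np.round(c,1).tolist(),int(s[4])) for c,s in blobs(d,'blue') if s[4]<400])
d1,d2,dt=D
print('knob',tri([d1,d2],[(364,124),(428,104)]))
for d,kn,kt in((d1,(362,120),0),(d2,(421,100),0)):
    w=cloud(d); g=d['img'].astype(int)
    sat=g.max(2)-g.min(2); m=(g.mean(2)>140)&(sat<40)
    m=m.astype(np.uint8);n,l,s,c=cv2.connectedComponentsWithStats(m)
    i=l[kn[1]+25,kn[0]]; print(s[i])
    mm=(l==i)
    cs,_=cv2.findContours(mm.astype(np.uint8),cv2.RETR_EXTERNAL,cv2.CHAIN_APPROX_NONE)
    q=max(cs,key=cv2.contourArea)[:,0]
    z=np.nanmedian(w[mm][:,2]);print('disc z',z)
    P=np.array([pt(d,u,v,0.072) for u,v in q])
    (x,y),r=cv2.minEnclosingCircle(P[:,:2].astype(np.float32));
    A=np.c_[2*P[:,:2],np.ones(len(P))];sol=np.linalg.lstsq(A,(P[:,:2]**2).sum(1),rcond=None)[0]
    print('circle',x,y,r,'lsq',sol[:2],np.sqrt(sol[2]+sol[:2]@sol[:2]))
    k=pt(d,*kn); 
print([np.round(pt(d1,u,v,0.107),4) for u,v in [(364,124)]],np.round(pt(d2,428,104,0.107),4))
E
```

```text
[([210.4, 166.2], 162), ([475.3, 208.3], 174), ([264.7, 219.7], 150), ([609.2, 224.2], 79)]
[([247.1, 153.9], 179), ([531.0, 199.8], 222), ([303.7, 212.5], 170)]
[([488.5, 123.5], 172), ([450.7, 131.6], 202), ([410.3, 134.7], 191), ([374.5, 137.3], 162), ([540.0, 197.4], 70), ([460.5, 232.2], 42), ([349.0, 276.4], 43), ([381.3, 286.0], 42)]
knob [ 0.55405174 -0.24722655  0.09743485]
[  293    48   137   144 14724]
disc z 0.071382039334493
circle 0.5538569688796997 -0.2471601665019989 0.07034973800182343 lsq [ 0.55386803 -0.24718142] 0.06949277298740685
[  345    20   152   161 17983]
disc z 0.07145810742302539
circle 0.5537703037261963 -0.24686284363269806 0.07045981287956238 lsq [ 0.55367472 -0.24703768] 0.0696227463688026
[array([ 0.5537, -0.2461,  0.107 ])] [ 0.5524 -0.2452  0.107 ]
```

Run:
```python
from h import *
Y=down(np.radians(30));x,y=.5538,-.2470
bot.reach([x,y,0.20],Y);st()
bot.servo_line([x,y,0.079],Y,feed=.1)
st();jaws.move_gripper(0.02,60);st()
bot.servo_line([x,y,0.24],Y,feed=.1);st()
d=grab('wrist');save(d,'w3.png')
d=grab('top');save(d,'t3.png');store(d,'t3.npz')
```

```text
t 3.48 pos [ 0.5541 -0.2474  0.2004] F [-0.1  0.1  0.4] grip 0.0853 q [-0.62  0.28  1.55 -0.    1.31 -1.14]
t 4.83 pos [ 0.5543 -0.2474  0.0798] F [ 0.6  0.9 -0. ] grip 0.0853 q [-0.62  0.42  1.63 -0.    1.09 -1.14]
t 5.41 pos [ 0.554  -0.2471  0.0794] F [ 0.4 -0.1  2.8] grip 0.026 q [-0.61  0.42  1.63  0.    1.09 -1.14]
t 7.17 pos [ 0.5535 -0.2468  0.2392] F [-0.2  0.6 -1.6] grip 0.0263 q [-0.62  0.24  1.52 -0.    1.38 -1.14]
```

View pics/w3.png

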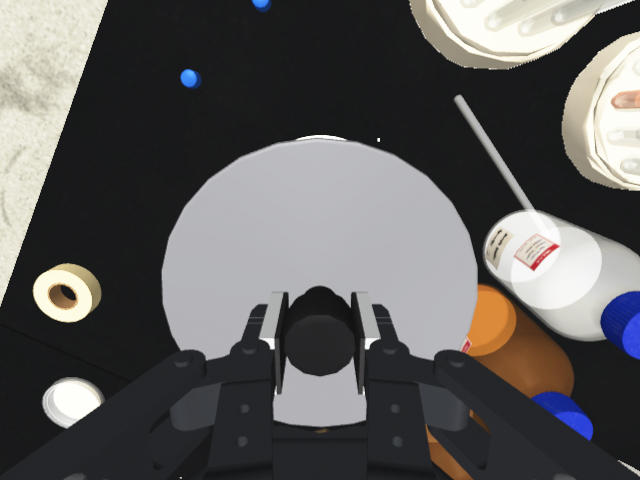

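View pics/t3.png

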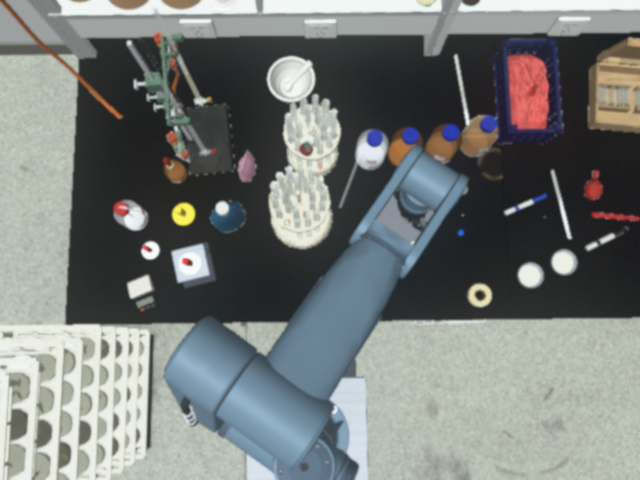

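The wrist view shows the knob held squarely between the pads with the cover level. Next I'll carry it to the left placing spot.

Run:
```python
from h import *
Y=down(np.radians(30))
bot.servo_line([.37,-.2,.24],Y,feed=.15)
bot.servo_line([.36,.06,.22],Y,feed=.15)
bot.servo_line([.385,.115,.12],Y,feed=.12);st()
bot.servo_line([.385,.115,.03],Y,feed=.06);st()
for z in (.022,.019,.0175):
    bot.servo_line([.385,.115,z],Y,feed=.02);s=st()
    if s['contact_force'][2]>6: break
jaws.move_gripper(0.07,60)
bot.servo_line([.385,.115,.16],Y,feed=.12)
d=grab('wrist');save(d,'w4.png');store(d,'w4.npz');st()
```

```text
t 11.7 pos [0.3854 0.1148 0.1205] F [-0.1 -0.3 -1.8] grip 0.0265 q [-0.01 -0.08  2.12 -0.    1.1  -0.53]
t 13.35 pos [0.3853 0.115  0.0303] F [ 0.1  0.6 -1.6] grip 0.0263 q [-0.01  0.11  2.17 -0.    0.86 -0.53]
t 13.9 pos [0.3849 0.115  0.0219] F [ 0.5  0.1 -1.4] grip 0.0264 q [-0.01  0.13  2.17 -0.    0.84 -0.53]
t 14.2 pos [0.3848 0.115  0.0189] F [-0.4  0.1 -1.8] grip 0.0264 q [-0.01  0.14  2.17  0.    0.83 -0.53]
t 14.45 pos [0.3852 0.115  0.0185] F [-6.1 -0.7 15.2] grip 0.0264 q [-0.01  0.14  2.17 -0.    0.83 -0.53]
t 16.33 pos [0.3844 0.115  0.1592] F [ 0.1 -0.   1.3] grip 0.07 q [-0.01 -0.14  2.09 -0.    1.2  -0.53]
```

View pics/w4.png

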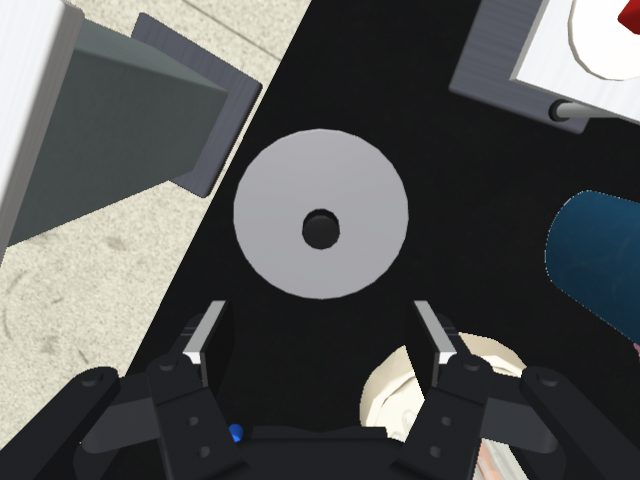

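The cover lies flat at about (0.385, 0.115), clear of the edge, the rack and the stand. Next I'll look into the bowl and measure the tracers.

Run:
```python
from h import *
Y=down(np.radians(-70))
bot.servo_line([.36,.06,.2],feed=.2)
bot.reach([.36,-.16,.25],Y)
d=grab('wrist');save(d,'w5.png');store(d,'w5.npz')
bot.reach([.40,-.245,.28],Y)
e=grab('wrist');save(e,'w6.png');store(e,'w6.npz')
for q in(d,e):
    for c,s in blobs(q,'blue'):
        if s[4]<600: print(np.round(c,1),s[4],np.round(pt(q,c[0],c[1],.0135),4),np.round(pt(q,c[0],c[1]),4))
st()
```

```text
[636.9 121.7] 66 [ 0.5358 -0.4207  0.0135] [ 0.5381 -0.4273  0.0049]
[303.4 125.1] 218 [ 0.4222 -0.12    0.0135] [ 0.4223 -0.1201  0.0153]
[376.7 182.4] 209 [ 0.3954 -0.2082  0.0135] [ 0.3955 -0.2079  0.015 ]
[531.9 128.3] 266 [ 0.5407 -0.4307  0.0135] [ 0.5404 -0.4296  0.0156]
[215.3 132.7] 197 [ 0.4227 -0.1204  0.0135] [ 0.423  -0.1209  0.0155]
[286.8 185.5] 173 [ 0.3955 -0.2088  0.0135] [ 0.396  -0.2089  0.0159]
t 18.51 pos [ 0.4    -0.2439  0.2792] F [-0.   0.3  0.7] grip 0.0703 q [-0.8  -0.1   1.8   0.    1.44  0.42]
```

View pics/w5.png

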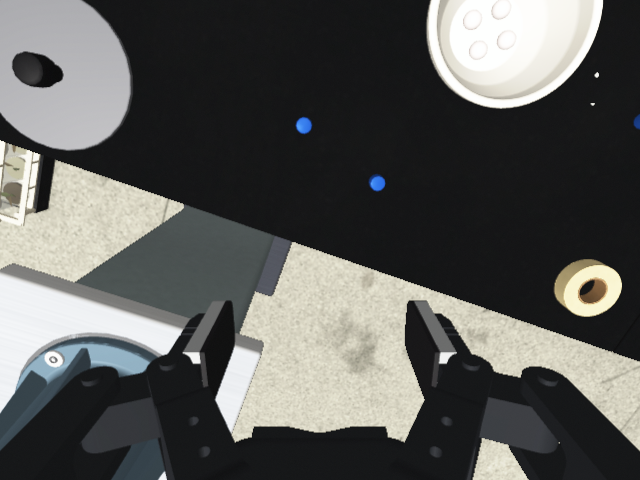

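View pics/w6.png

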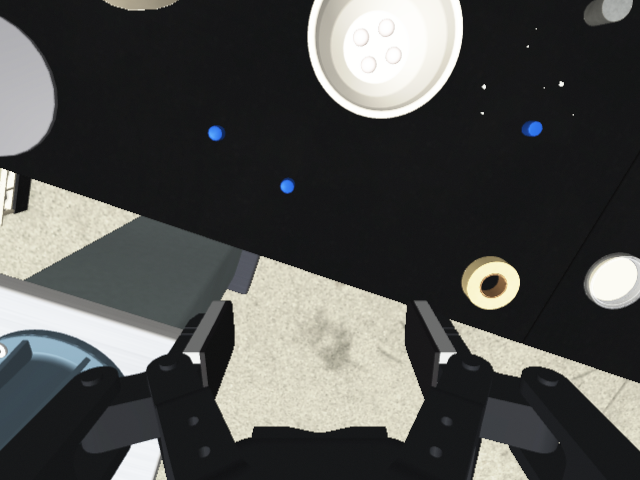

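Both views agree on the three tracers, with tops near z 0.0155 (expected 0.016). The four white beads lie in the middle of the bowl. Picking the first tracer.

```bash
cat >> h.py <<'E'
BOWL=(.5538,-.2470)
def pick(x,y,yaw=-70,off=(0,0)):
    Y=down(np.radians(yaw))
    bot.reach([x,y,.12],Y); jaws.move_gripper(.045,30)
    bot.servo_line([x,y,.03],Y,feed=.15)
    bot.servo_line([x,y,.004],Y,feed=.05)
    jaws.move_gripper(.008,30); st()
    bot.servo_line([x,y,.14],Y,feed=.15); st()
def drop(off=(0,0),yaw=-70):
    Y=down(np.radians(yaw)); x,y=BOWL[0]+off[0],BOWL[1]+off[1]
    bot.reach([x,y,.14],Y)
    bot.servo_line([x,y,.043],Y,feed=.1); st()
    jaws.move_gripper(.035,30); bot.dwell(.2)
    bot.servo_line([x,y,.14],Y,feed=.15)
E
python3 - <<'E'
from h import *
pick(.3955,-.2085)
d=grab('wrist');save(d,'w7.png')
E
```

```text
t 21.38 pos [ 0.3957 -0.2087  0.0044] F [-0.2  0.2  3.9] grip 0.0141 q [-0.75  0.26  2.06 -0.    0.82  0.47]
t 22.43 pos [ 0.3949 -0.208   0.139 ] F [-0.1 -0.7 -1. ] grip 0.0141 q [-0.75  0.    2.    0.    1.14  0.47]
```

View pics/w7.png

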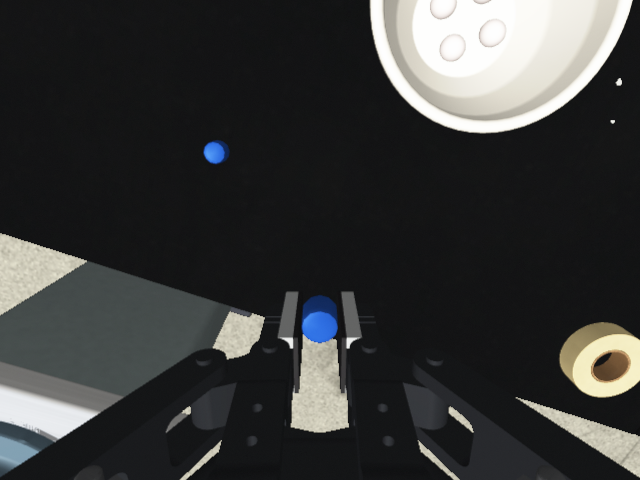

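The bead is held squarely between the pads. I'll put it in the bowl and go on to tracer 1 straight after.

Run:
```python
from h import *
drop()
Y=down(np.radians(-70))
bot.reach([.42,-.20,.26],Y)
d=grab('wrist');save(d,'w8.png');store(d,'w8.npz')
for c,s in blobs(d,'blue'):
    if s[4]<600: print(np.round(c,1),s[4],np.round(pt(d,c[0],c[1],.0135),4),np.round(pt(d,c[0],c[1]),4))
```

```text
t 24.29 pos [ 0.5544 -0.2474  0.0438] F [ 0.6 -0.4  0.1] grip 0.0142 q [-0.62  0.47  1.64 -0.    1.02  0.61]
[414.1  83.7] 234 [ 0.5545 -0.2487  0.0135] [ 0.5526 -0.2463  0.0258]
[570.5 162.7] 283 [ 0.5407 -0.43    0.0135] [ 0.5405 -0.4288  0.0153]
[246.5 167.8] 194 [ 0.4226 -0.1201  0.0135] [ 0.4229 -0.1203  0.0149]
```

View pics/w8.png

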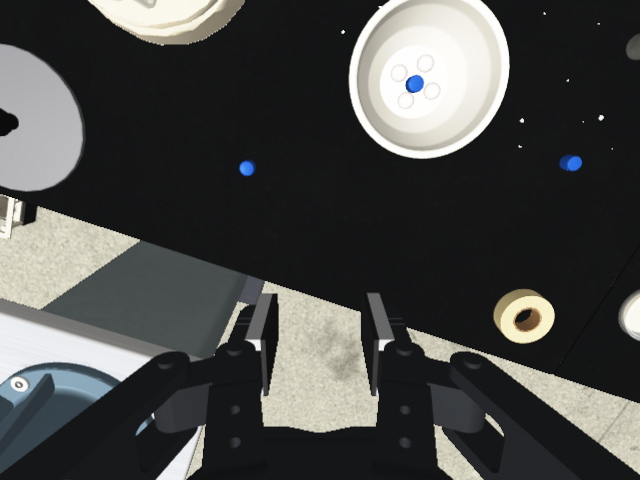

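The first bead stands in the bowl at (414,84) among the whites. Picking tracer 1.

Run:
```python
from h import *
d=dict(np.load('w8.npz'))
for u,v in [(399,73),(425,63),(432,91),(406,100)]:
    p=pt(d,u,v,.022); o=p[:2]-BOWL; print(np.round(p,4),'r',np.hypot(*o).round(4),'ang',np.degrees(np.arctan2(o[1],o[0])).round())
# rim fit
g=d['img'].astype(int); m=((g.mean(2)>150)).astype(np.uint8)
n,l,s,c=cv2.connectedComponentsWithStats(m); i=l[100,365]; print(s[i])
pick(.4226,-.1203)
e=grab('wrist');save(e,'w9.png')
```

```text
[ 0.5568 -0.2299  0.022 ] r 0.0174 ang 80.0
[ 0.5729 -0.2491  0.022 ] r 0.0192 ang -6.0
[ 0.5531 -0.2655  0.022 ] r 0.0185 ang -92.0
[ 0.5374 -0.2457  0.022 ] r 0.0164 ang 175.0
[  349     0   161   159 20393]
t 29.18 pos [ 0.4229 -0.1204  0.0043] F [-1.   0.4  3.6] grip 0.0144 q [-0.55  0.25  2.08 -0.    0.81  0.67]
t 30.24 pos [ 0.4219 -0.1199  0.1391] F [-0.2 -0.6  0.2] grip 0.0144 q [-0.55 -0.02  2.02 -0.    1.14  0.67]
```

View pics/w9.png

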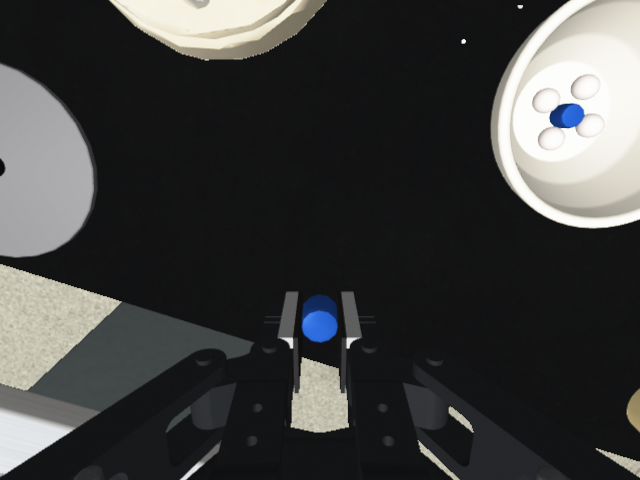

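Run:
```python
from h import *
def drop2(ang,r=.021):
    a=np.radians(ang);yaw=37
    Y=down(np.radians(yaw)); x,y=BOWL[0]+r*np.cos(a),BOWL[1]+r*np.sin(a)
    bot.reach([x,y,.14],Y)
    bot.servo_line([x,y,.043],Y,feed=.1); st()
    jaws.move_gripper(.026,30); bot.dwell(.2)
    bot.servo_line([x,y,.14],Y,feed=.15)
drop2(127)
Y=down(np.radians(-70))
bot.reach([.45,-.30,.26],Y)
d=grab('wrist');save(d,'w10.png');store(d,'w10.npz')
for c,s in blobs(d,'blue'):
    if s[4]<600: print(np.round(c,1),s[4],np.round(pt(d,c[0],c[1],.0135),4),np.round(pt(d,c[0],c[1]),4))
```

```text
t 33.09 pos [ 0.5417 -0.2306  0.0438] F [-0.2 -1.6  0. ] grip 0.014 q [-0.6   0.44  1.69 -0.    1.01 -1.25]
[304.8  76.4] 210 [ 0.5543 -0.2472  0.0135] [ 0.5533 -0.2481  0.0272]
[281.1  87.1] 287 [ 0.5375 -0.2289  0.0135] [ 0.5369 -0.2309  0.0311]
[471.2 157. ] 244 [ 0.541  -0.4314  0.0135] [ 0.541  -0.4307  0.0152]
```

View pics/w10.png

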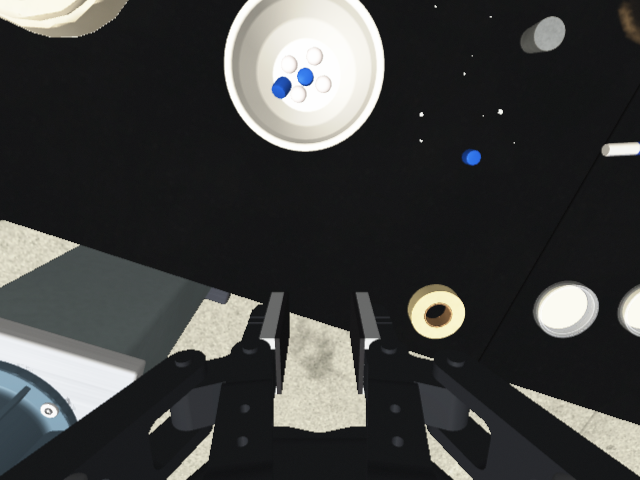

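Run:
```python
from h import *
d=dict(np.load('w10.npz'));print(pt(d,548,33),pt(d,434,312))
pick(.5408,-.4306)
e=grab('wrist');save(e,'w11.png')
```

```text
[ 0.66102312 -0.43969468  0.02828268] [ 0.36136598 -0.47973998 -0.00124488]
t 38.88 pos [ 0.5411 -0.4309  0.0045] F [ 0.  -0.9  2.4] grip 0.0142 q [-0.84  0.68  1.41  0.    1.05  0.38]
t 39.93 pos [ 0.5402 -0.4299  0.1386] F [-1.1 -1.  -0. ] grip 0.0145 q [-0.84  0.52  1.36  0.    1.27  0.38]
```

View pics/w11.png

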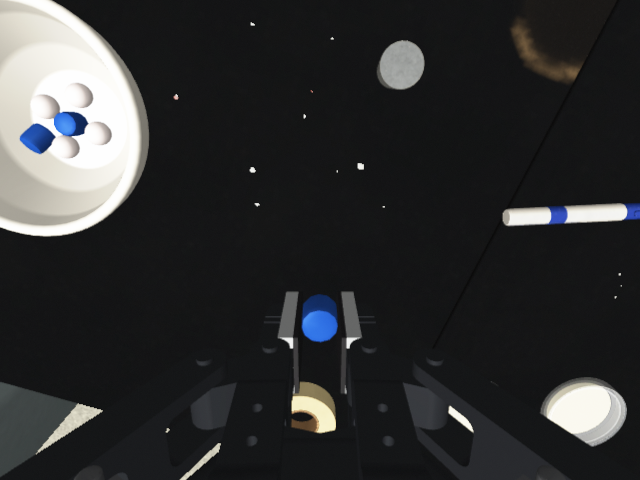

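Run:
```python
from h import *
a=np.radians(-49);r=.021
Y=down(np.radians(37)); x,y=BOWL[0]+r*np.cos(a),BOWL[1]+r*np.sin(a)
bot.reach([x,y,.14],Y)
bot.servo_line([x,y,.043],Y,feed=.1); st()
jaws.move_gripper(.026,30); bot.dwell(.2)
bot.servo_line([x,y,.14],Y,feed=.15)
bot.reach([.46,-.20,.20],down(np.radians(-60)))
d=grab('wrist');save(d,'w12.png');store(d,'w12.npz')
d=grab('scene');save(d,'s12.png');store(d,'s12.npz')
```

```text
t 42.56 pos [ 0.5682 -0.2632  0.0439] F [0.3 0.1 0.6] grip 0.0144 q [-0.62  0.51  1.59  0.    1.04 -1.27]
```

View pics/w12.png

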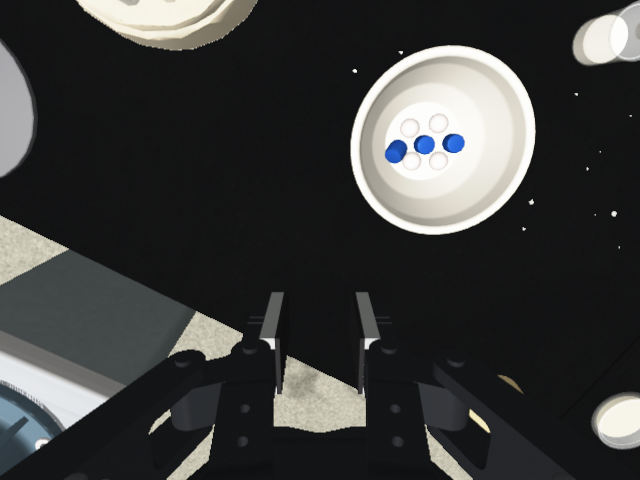

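View pics/s12.png

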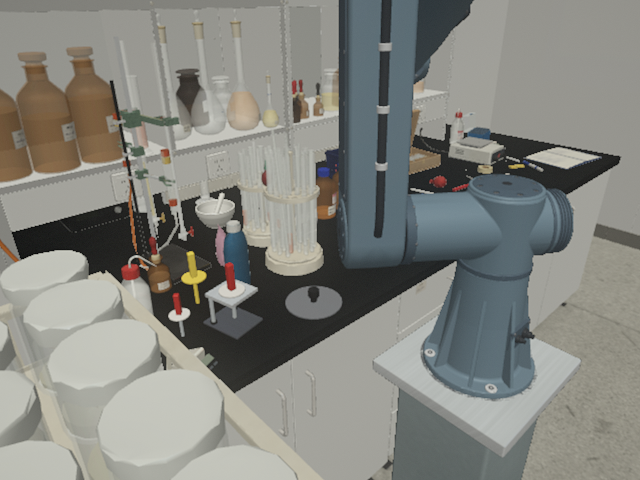

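All three blue beads are in the bowl with the whites, and the cover lies flat in the scene view. Next I'll measure the stirrer.

Run:
```python
from h import *
d=dict(np.load('w12.npz'))
m=(d['img'].astype(int).mean(2)>110).astype(np.uint8);m[:40]=0;m[260:]=0;m[:,:345]=0;m[:,545:]=0
cs,_=cv2.findContours(m,cv2.RETR_EXTERNAL,cv2.CHAIN_APPROX_NONE);q=max(cs,key=cv2.contourArea)[:,0]
P=np.array([pt(d,u,v,.066)[:2] for u,v in q])
for _ in range(5):
    A=np.c_[2*P,np.ones(len(P))];s=np.linalg.lstsq(A,(P**2).sum(1),rcond=None)[0];r=np.sqrt(s[2]+s[:2]@s[:2])
    res=abs(np.hypot(*(P-s[:2]).T)-r);P=P[res<max(.002,2*res.std())]
print('rim',s[:2],r,len(P),res.max())
Y=down(0.)
bot.reach([.38,-.15,.28],Y)
bot.servo_line([.36,.05,.28],Y,feed=.25)
bot.reach([.36,.24,.30],down(np.radians(-60)))
d=grab('wrist');save(d,'w13.png');store(d,'w13.npz');st()
bot.reach([.37,.31,.26],down(np.radians(-60)))
d=grab('wrist');save(d,'w14.png');store(d,'w14.npz');st()
```

```text
rim [ 0.555215   -0.24708703] 0.06560483926278499 526 0.0004713563773161844
t 48.79 pos [0.3603 0.2393 0.2999] F [ 0.6  0.1 -0. ] grip 0.0258 q [ 0.31 -0.21  1.85 -0.    1.5   1.36]
t 49.26 pos [0.3701 0.3096 0.2599] F [ 0.3 -0.3  1. ] grip 0.026 q [ 0.45 -0.06  1.8  -0.    1.4   1.5 ]
```

View pics/w13.png

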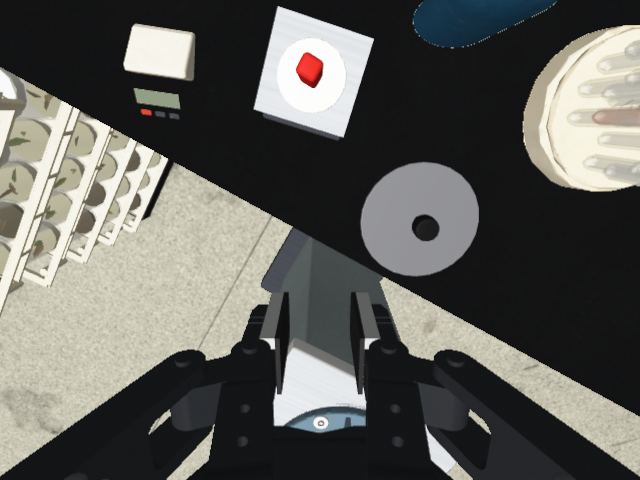

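View pics/w14.png

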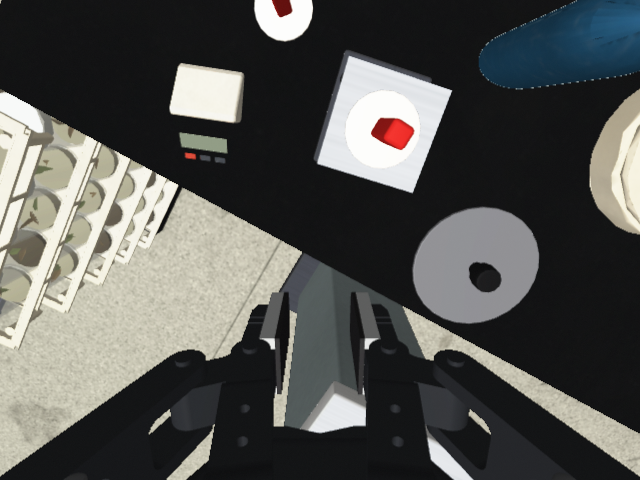

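w13 shows the stirrer top at (309,68) and w14 at (400,132). Next come the fits for the handle top, collar and plate.

Run:
```python
from h import *
for f,c,box in(('w13.npz',(310,70),(250,0,380,140)),('w14.npz',(395,132),(310,45,460,195))):
    d=dict(np.load(f));w=cloud(d);im=d['img'].astype(int)
    roi=np.zeros((480,640),bool);roi[box[1]:box[3],box[0]:box[2]]=1
    red=(im[...,0]>im[...,1]+60)&roi
    top=red&(w[...,2]>.156)&(w[...,2]<.167)
    P=w[top];print(f,'top z',np.median(P[:,2]),'n',len(P),'centroid',P.mean(0).round(4))
    # contour of top by brightness: minAreaRect of xy
    r=cv2.minAreaRect(P[:,:2].astype(np.float32)*1000);print('rect mm',r)
    white=(im.min(2)>170)&roi&(w[...,2]>.092)&(w[...,2]<.099)
    Q=w[white];print('collar z',np.median(Q[:,2]),len(Q),cv2.minEnclosingCircle(Q[:,:2].astype(np.float32)))
    pl=roi&(w[...,2]>.084)&(w[...,2]<.0925);Q=w[pl];print('plate',np.median(Q[:,2]),cv2.minAreaRect(Q[:,:2].astype(np.float32)*1000))
    save(d,f[:3]+'c.png',box,5)
```

```text
w13.npz top z 0.16020886769056075 n 535 centroid [0.4543 0.3008 0.1601]
rect mm ((454.4251403808594, 300.9654541015625), (15.928357124328613, 15.388468742370605), 89.74117279052734)
collar z 0.09458665847172593 3373 ((0.4670001268386841, 0.29467660188674927), 0.04330430179834366)
plate 0.08961914939718907 ((456.84918212890625, 301.41436767578125), (84.28446960449219, 84.26079559326172), 13.118288040161133)
w14.npz top z 0.16019439123149148 n 630 centroid [0.4543 0.3017 0.16  ]
rect mm ((454.3870849609375, 301.15423583984375), (15.87640380859375, 15.458929061889648), 89.55260467529297)
collar z 0.09453761930140611 3630 ((0.4608296751976013, 0.3008953332901001), 0.03596756234765053)
plate 0.08957555540186421 ((456.7011413574219, 301.186279296875), (84.28649139404297, 84.34762573242188), 13.185020446777344)
```

View pics/w14c.png

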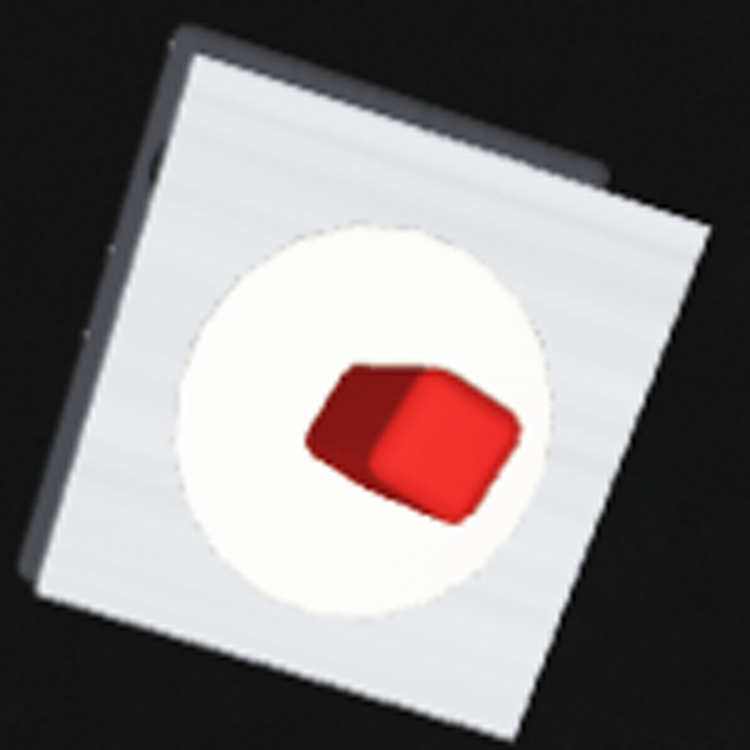

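View pics/w13c.png

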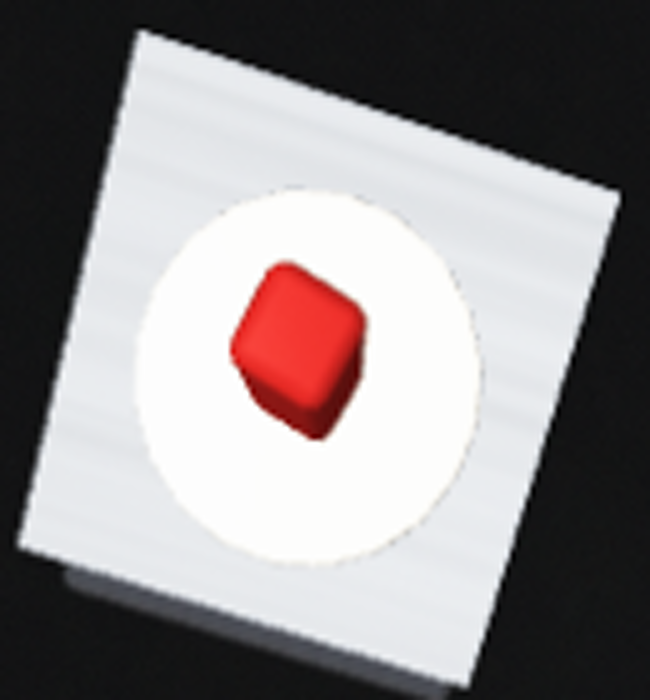

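Run:
```python
from h import *
d=dict(np.load('w12.npz'));save(d,'w12c.png',(345,40,545,240),4)
w=cloud(d);B=np.array([.5545,-.2470])
for n,u,v in [('w',410,128),('w',438,123),('w',438,160),('w',411,160),('b',396,150),('b',425,144),('b',456,142)]:
    p=pt(d,u,v,.022); o=p[:2]-B; print(n,np.round(p,4),'r',np.hypot(*o).round(4),'ang',np.degrees(np.arctan2(o[1],o[0])).round(),w[v,u].round(3))
```

```text
w [ 0.5585 -0.2296  0.022 ] r 0.0179 ang 77.0 [ 0.558 -0.229  0.027]
w [ 0.5732 -0.2472  0.022 ] r 0.0187 ang -0.0 [ 0.573 -0.246  0.025]
w [ 0.5489 -0.2646  0.022 ] r 0.0184 ang -108.0 [ 0.549 -0.264  0.025]
w [ 0.5376 -0.2449  0.022 ] r 0.0171 ang 173.0 [ 0.537 -0.244  0.026]
b [ 0.5381 -0.2294  0.022 ] r 0.0241 ang 133.0 [ 0.538 -0.228  0.03 ]
b [ 0.5542 -0.2476  0.022 ] r 0.0006 ang -117.0 [ 0.554 -0.246  0.026]
b [ 0.5684 -0.2689  0.022 ] r 0.0259 ang -58.0 [ 0.568 -0.268  0.026]
```

View pics/w12c.png

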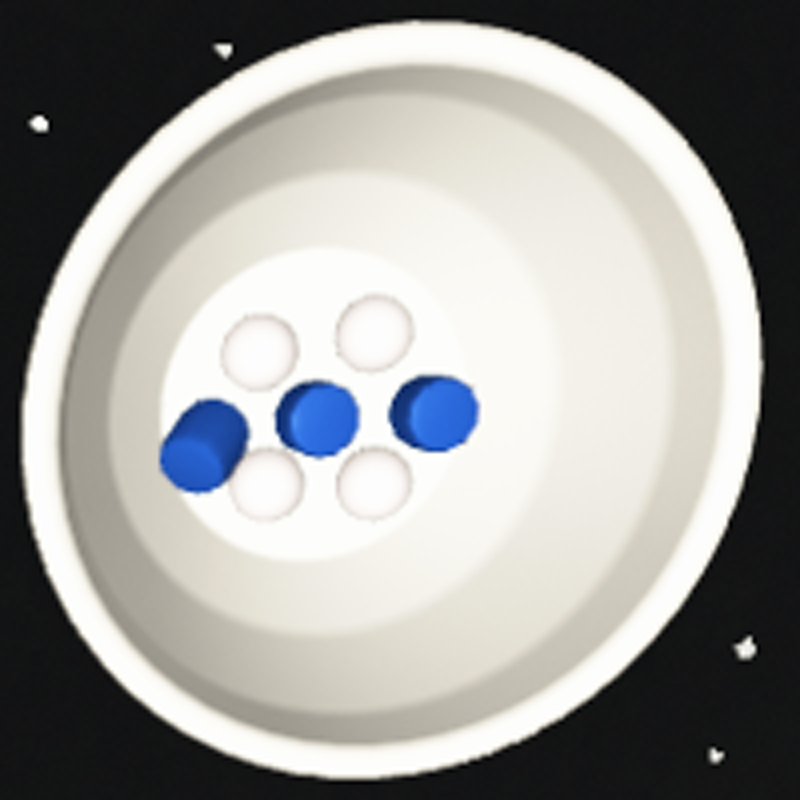

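Run:
```python
from h import *
Y=down(0.);x,y=.4544,.3011
jaws.move_gripper(.045,100)
bot.reach([x,y,.23],Y)
bot.servo_line([x,y,.105],Y,feed=.1);st()
jaws.move_gripper(.008,100);st()
bot.servo_line([x,y,.245],Y,feed=.1);st()
d=grab('wrist');save(d,'w15.png');store(d,'w15.npz')
d=grab('scene');save(d,'s15.png');store(d,'s15.npz');save(d,'s15c.png',(150,180,350,330),4)
```

```text
t 52.03 pos [0.455  0.3013 0.1058] F [ 0.   0.4 -0.6] grip 0.045 q [ 0.37  0.26  1.78 -0.    1.09  0.37]
t 52.41 pos [0.4549 0.3013 0.1057] F [ 0.5 -1.3  4.1] grip 0.0147 q [ 0.37  0.26  1.78 -0.    1.09  0.37]
t 53.96 pos [0.454  0.3009 0.2441] F [-0.3 -0.2 -1.3] grip 0.0146 q [0.37 0.1  1.67 0.   1.37 0.37]
```

View pics/w15.png

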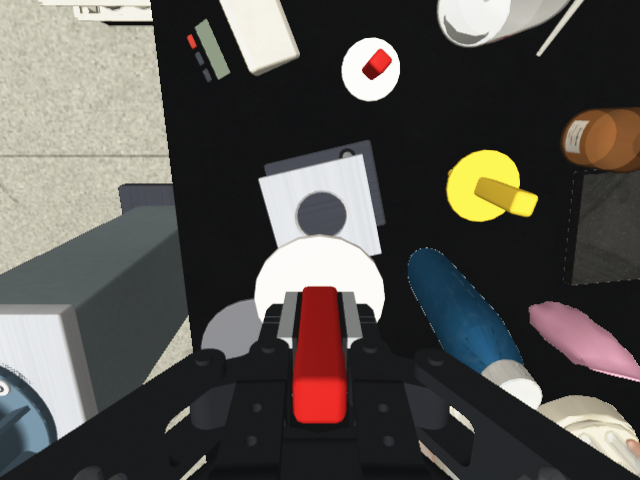

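View pics/s15c.png

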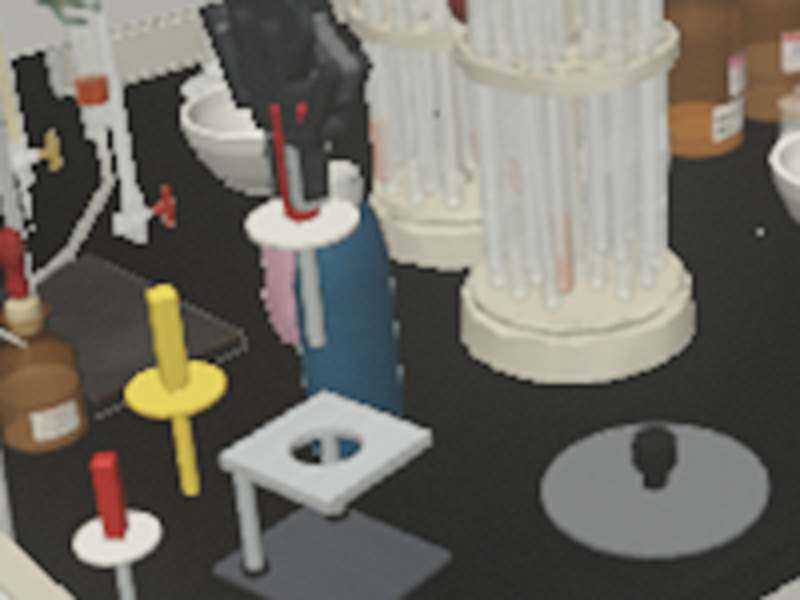

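The stirrer hangs upright in the grip. I'll carry it to the bowl and let it down in the gap between the whites, at about 38° and r = 22 mm.

Run:
```python
from h import *
Y=down(0.);B=np.array([.5545,-.2470])
bot.servo_line([.36,.25,.25],Y,feed=.15)
bot.servo_line([.36,-.12,.25],Y,feed=.2)
a=np.radians(38);p=B+.0225*np.array([np.cos(a),np.sin(a)])
bot.servo_line([*p,.25],Y,feed=.15);st()
bot.servo_line([*p,.165],Y,feed=.12);st()
d=grab('wrist');save(d,'w16.png');d=grab('scene');save(d,'s16.png',(300,150,460,270),5)
```

```text
t 58.67 pos [ 0.5719 -0.2329  0.2501] F [-0.6 -0.2 -1.6] grip 0.0152 q [-0.58  0.26  1.47 -0.    1.41 -0.58]
t 59.53 pos [ 0.5728 -0.2335  0.1659] F [ 0.8 -0.7 -1.1] grip 0.0148 q [-0.58  0.34  1.55  0.    1.25 -0.58]
```

View pics/w16.png

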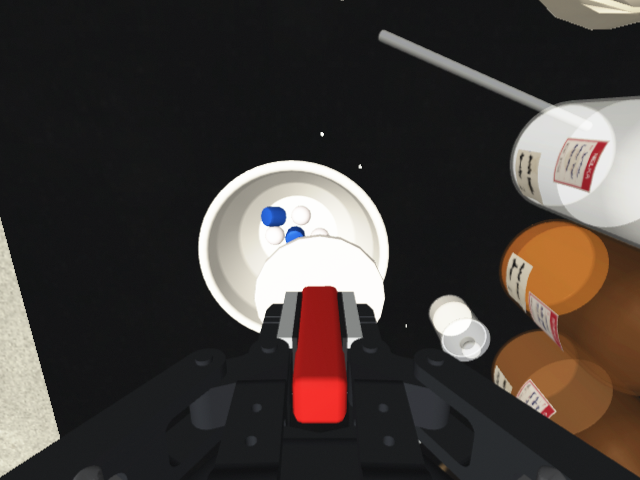

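View pics/s16.png

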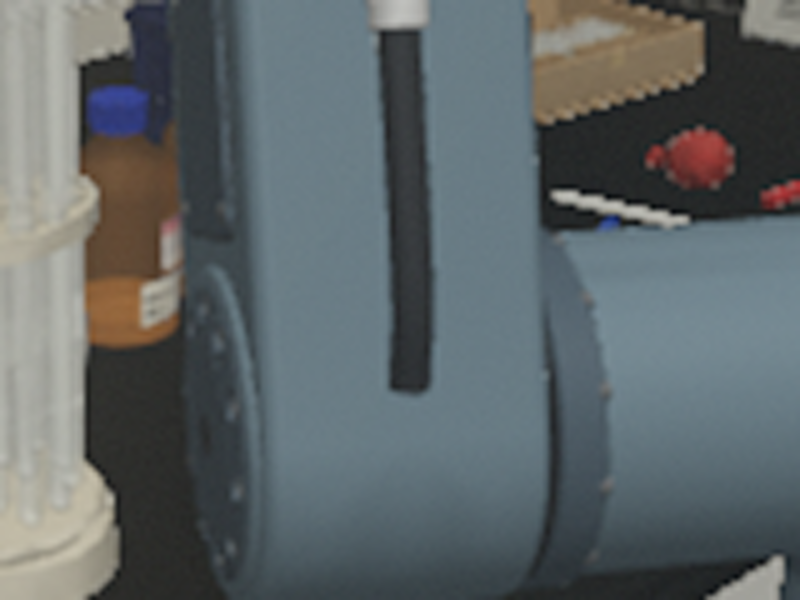

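Beads are unchanged and the rod is over the gap. Lowering with a force check, then stirring.

Run:
```python
from h import *
Y=down(0.);B=np.array([.5545,-.2470])
a0=np.radians(38);p=B+.0225*np.array([np.cos(a0),np.sin(a0)])
ok=True
for z in (.125,.115,.110,.107):
    bot.servo_line([*p,z],Y,feed=.04);s=readout.get_state();f=s['contact_force'];print(z,np.round(f,1),np.round(s['eef_pos'],4))
    if f[2]>6: ok=False;print('blocked');break
if ok:
    mx=0
    for k in range(1,16*5+1):
        a=a0+2*np.pi*k/16; r=max(.015,.0225-.0075*k/8)
        bot.servo_line([B[0]+r*np.cos(a),B[1]+r*np.sin(a),.107],Y,feed=.05)
        s=readout.get_state();f=np.linalg.norm(s['contact_force']);mx=max(mx,f)
        if k%16==0: print(k//16,round(s['time'],1),'maxF',round(mx,1),s['eef_pos'][:2]-B)
    st()
d=grab('wrist');save(d,'w17.png');store(d,'w17.npz')
```

```text
0.125 [ 0.2 -0.3 -1.6] [ 0.5724 -0.2333  0.1254]
0.115 [-0.2  0.6 -1.6] [ 0.5719 -0.233   0.1145]
0.11 [ 0.5  0.8 -1.1] [ 0.572  -0.233   0.1096]
0.107 [-0.5 -0.8 -0.6] [ 0.5721 -0.2331  0.1068]
1 66.2 maxF 6.3 [0.01175425 0.00956099]
2 70.5 maxF 6.3 [0.01164138 0.00957924]
3 74.8 maxF 6.3 [0.01162457 0.00945971]
4 79.0 maxF 6.3 [0.0116405  0.00911022]
5 83.3 maxF 6.3 [0.0118613  0.00980119]
t 83.29 pos [ 0.5664 -0.2372  0.1069] F [-1.2 -0.1  0.2] grip 0.0147 q [-0.59  0.4   1.6   0.    1.14 -0.59]
```

View pics/w17.png

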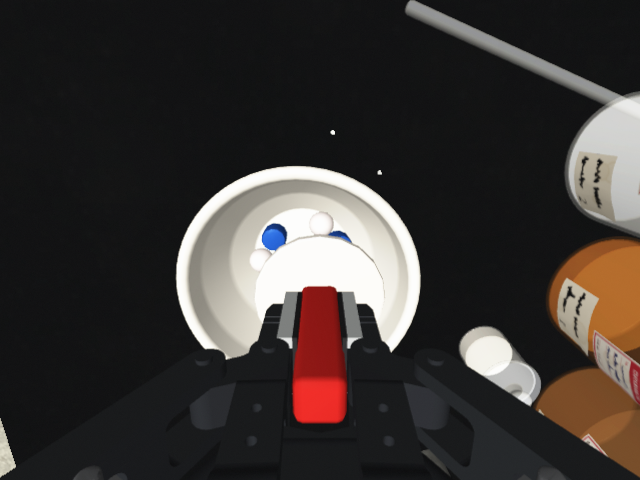

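Five rounds ran with forces of at most 6.3 N. I'll raise the stirrer and check how far the beads moved.

Run:
```python
from h import *
Y=down(0.);B=np.array([.5545,-.2470])
p=readout.get_state()['eef_pos']
bot.servo_line([p[0],p[1],.25],Y,feed=.12)
bot.servo_line([.50,-.28,.27],Y,feed=.15)
d=grab('wrist');save(d,'w18.png');store(d,'w18.npz')
d=grab('top');save(d,'t18.png');st()
```

```text
t 85.47 pos [ 0.5004 -0.2794  0.2696] F [ 0.3 -0.5 -1.6] grip 0.015 q [-0.72  0.15  1.57  0.    1.43 -0.72]
```

View pics/w18.png

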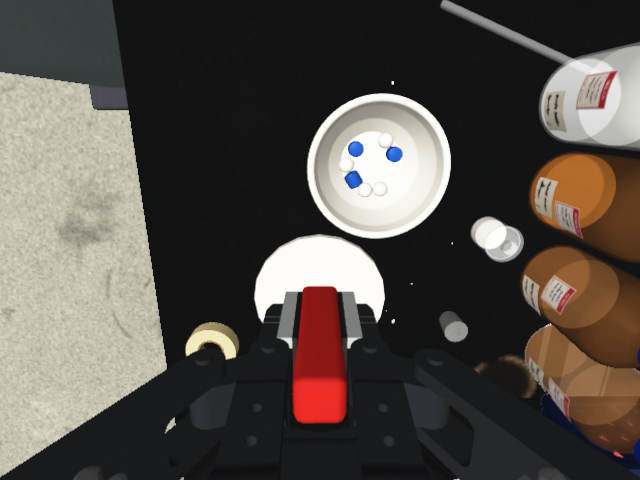

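Run:
```python
from h import *
d=dict(np.load('w18.npz'));B=np.array([.5545,-.2470]);save(d,'w18c.png',(300,85,460,245),5)
for n,u,v in [('w',386,141),('w',347,164),('w',364,190),('w',380,188),('b',356,149),('b',394,154),('b',353,180)]:
    p=pt(d,u,v,.022);o=p[:2]-B;print(n,p.round(4),np.hypot(*o).round(4),np.degrees(np.arctan2(o[1],o[0])).round())
```

```text
w [ 0.5685 -0.2247  0.022 ] 0.0264 58.0
w [ 0.5295 -0.2476  0.022 ] 0.025 -179.0
w [ 0.548  -0.2747  0.022 ] 0.0284 -103.0
w [ 0.5648 -0.2726  0.022 ] 0.0275 -68.0
b [ 0.5384 -0.2325  0.022 ] 0.0217 138.0
b [ 0.5774 -0.2376  0.022 ] 0.0247 22.0
b [ 0.5362 -0.2641  0.022 ] 0.0251 -137.0
```

View pics/w18c.png

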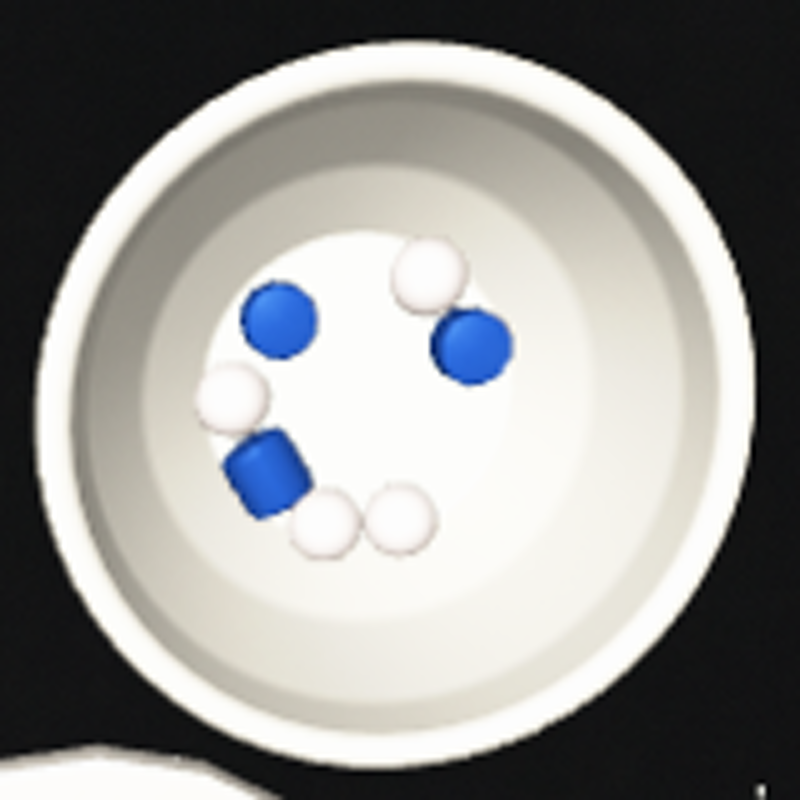

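By order and pose, the beads turned about 75° counter-clockwise. The lying blue went from 133° to -137° and the upright blue from -58° to 22°. Each white has therefore moved roughly 17–35 mm. I'll hang the stirrer back now.

Run:
```python
from h import *
Y=down(0.)
d=dict(np.load('w15.npz'));print('hole chk',pt(d,321,214,.0895))
bot.servo_line([.36,-.12,.26],Y,feed=.2)
bot.servo_line([.36,.25,.26],Y,feed=.2)
bot.servo_line([.4565,.3012,.245],Y,feed=.15);st()
d=grab('wrist');save(d,'w19.png')
bot.servo_line([.4565,.3012,.125],Y,feed=.08);s=st()
d=grab('scene');save(d,'s19.png',(150,180,350,330),4)
```

```text
hole chk [0.45584075 0.30379326 0.0895    ]
t 89.58 pos [0.456  0.3009 0.2449] F [-0.6  1.  -0.7] grip 0.0146 q [ 0.37  0.11  1.66 -0.    1.37  0.37]
t 91.28 pos [0.4569 0.3014 0.1256] F [-0.1 -0.1 -0.6] grip 0.0145 q [0.37 0.24 1.77 0.   1.13 0.37]
```

View pics/w19.png

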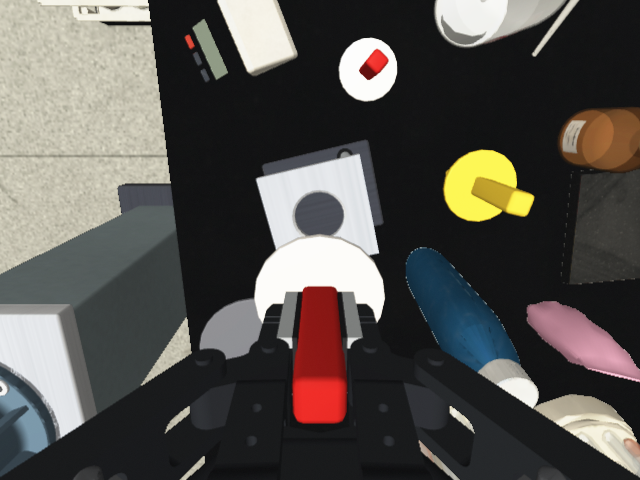

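View pics/s19.png

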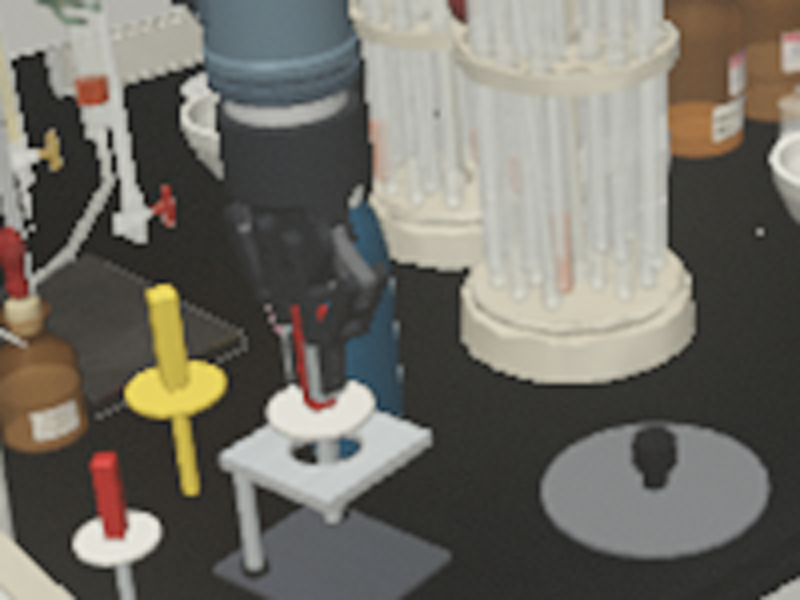

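The rod passes through the middle of the hole. Lowering until the collar rests on the plate.

Run:
```python
from h import *
Y=down(0.)
for z in (.112,.108,.1065,.1055,.1045,.104):
    bot.servo_line([.4565,.3012,z],Y,feed=.03);s=st()
    if s['contact_force'][2]>4: break
jaws.move_gripper(.045,60);bot.dwell(.2)
bot.servo_line([.4565,.3012,.25],Y,feed=.12)
bot.servo_line([.36,.25,.27],Y,feed=.2)
bot.reach([.36,.24,.30],down(np.radians(-60)))
d=grab('wrist');save(d,'w20.png');store(d,'w20.npz')
w=cloud(d);im=d['img'].astype(int);roi=np.zeros((480,640),bool);roi[:140,250:380]=1
red=(im[...,0]>im[...,1]+60)&roi
P=w[red&(w[...,2]>.156)&(w[...,2]<.167)];print('top',np.median(P[:,2]),P.mean(0))
d=grab('scene');save(d,'s20.png',(150,180,350,330),4)
```

```text
t 91.91 pos [0.4564 0.3012 0.1118] F [ 0.7 -0.  -1.2] grip 0.0149 q [ 0.37  0.26  1.78 -0.    1.11  0.37]
t 92.19 pos [0.4563 0.3011 0.1078] F [-0.7 -1.2 -0.7] grip 0.0145 q [0.37 0.26 1.78 0.   1.1  0.37]
t 92.44 pos [0.4565 0.3012 0.1064] F [-0.2  0.3 -1.3] grip 0.0145 q [0.37 0.27 1.78 0.   1.1  0.37]
t 92.69 pos [0.4567 0.3013 0.1057] F [ 0.9  0.5 -0.1] grip 0.0146 q [0.37 0.27 1.78 0.   1.1  0.37]
t 92.94 pos [0.4568 0.3013 0.1057] F [-3.2 -2.2  8.6] grip 0.0149 q [ 0.37  0.27  1.78 -0.    1.09  0.37]
top 0.16027782844203048 [0.4572654  0.30090123 0.16015541]
```

View pics/w20.png

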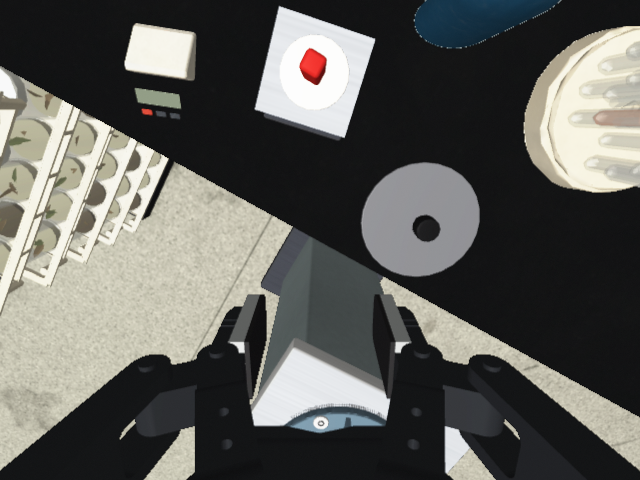

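View pics/s20.png

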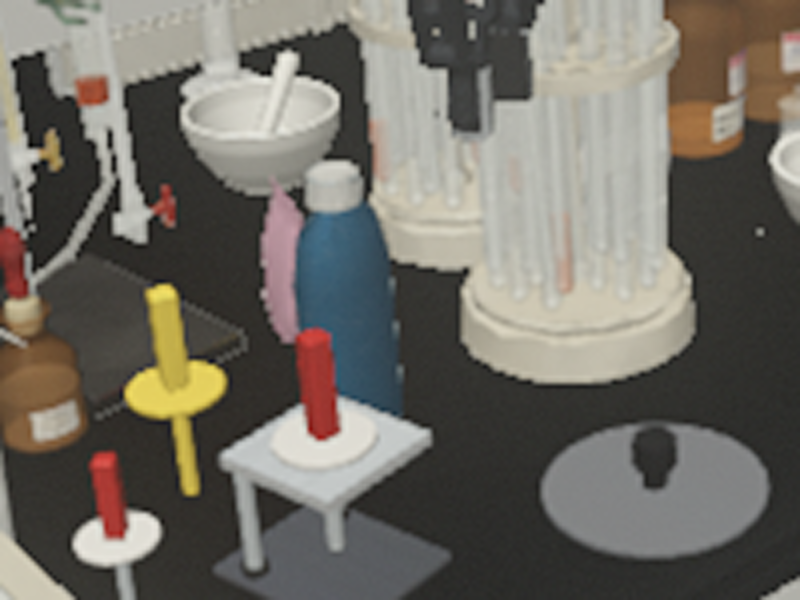

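The stirrer hangs level in the stand with its top at 0.160. Next I'll locate the cover again and grasp it.

```bash
cat >> h.py <<'E'
def disc(d,seed,z):
    g=d['img'].astype(int);m=((g.mean(2)>120)&(g.max(2)-g.min(2)<40)).astype(np.uint8)
    n,l,s,c=cv2.connectedComponentsWithStats(m);i=l[seed[1],seed[0]]
    cs,_=cv2.findContours((l==i).astype(np.uint8),cv2.RETR_EXTERNAL,cv2.CHAIN_APPROX_NONE);q=max(cs,key=cv2.contourArea)[:,0]
    P=np.array([pt(d,u,v,z)[:2] for u,v in q])
    for _ in range(5):
        A=np.c_[2*P,np.ones(len(P))];s=np.linalg.lstsq(A,(P**2).sum(1),rcond=None)[0];r=np.sqrt(s[2]+s[:2]@s[:2])
        res=abs(np.hypot(*(P-s[:2]).T)-r);P=P[res<max(.001,2*res.std())]
    zz=cloud(d)[l==i][:,2]
    return s[:2],r,np.median(zz),zz.std()
E
python3 - <<'E'
from h import *
print(disc(dict(np.load('w20.npz')),(400,200),.011))
Y=down(np.radians(-20))
bot.reach([.33,.13,.22],Y)
d=grab('wrist');save(d,'w21.png');store(d,'w21.npz');st()
E
```

```text
(array([0.38619013, 0.11568588]), np.float64(0.06921837596778348), np.float64(nan), np.float64(nan))
t 97.66 pos [0.3305 0.1303 0.2206] F [ 0.4 -0.1  0.5] grip 0.0449 q [ 0.04 -0.36  2.12  0.    1.37  0.39]
```

View pics/w21.png

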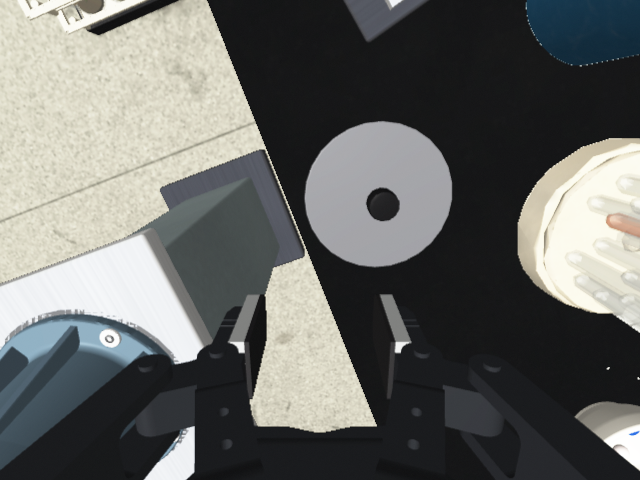

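Run:
```python
from h import *
print(disc(dict(np.load('w21.npz')),(340,180),.011)[:2])
Y=down(np.radians(30));x,y=.3855,.1152
jaws.move_gripper(.06,60)
bot.reach([x,y,.14],Y)
bot.servo_line([x,y,.019],Y,feed=.08);st()
jaws.move_gripper(.02,60);st()
bot.servo_line([x,y,.12],Y,feed=.1)
bot.servo_line([.36,.05,.24],Y,feed=.12)
bot.servo_line([.37,-.2,.25],Y,feed=.15)
bot.servo_line([.5540,-.2470,.24],Y,feed=.12);st()
d=grab('wrist');save(d,'w22.png')
```

```text
(array([0.38571419, 0.11553757]), np.float64(0.06952340982668155))
t 100.49 pos [0.386  0.1152 0.0194] F [0.9 1.  0.4] grip 0.0601 q [-0.01  0.14  2.17  0.    0.83 -0.53]
t 100.89 pos [0.3858 0.1152 0.0195] F [-1.3 -1.   4.8] grip 0.0261 q [-0.01  0.14  2.17 -0.    0.83 -0.53]
t 106.91 pos [ 0.5537 -0.2469  0.2401] F [-0.3 -0.2 -1.3] grip 0.0262 q [-0.62  0.24  1.52 -0.    1.38 -1.14]
```

View pics/w22.png

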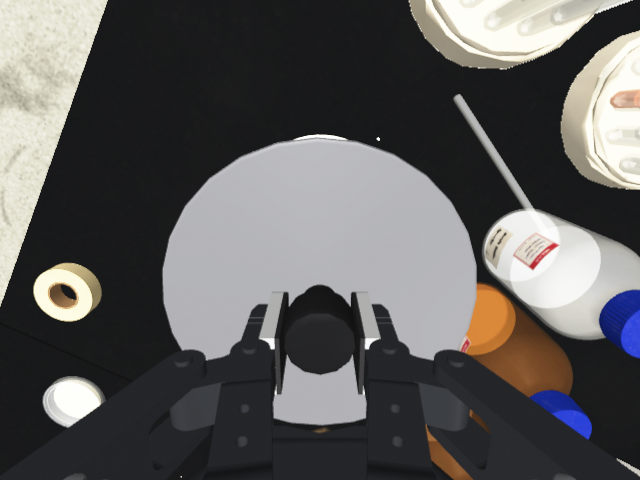

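This view matches the one from when the cover was first lifted. Lowering it home.

Run:
```python
from h import *
Y=down(np.radians(30));x,y=.5540,-.2470
bot.servo_line([x,y,.10],Y,feed=.1);st()
for z in (.085,.082,.081,.080,.079,.078):
    bot.servo_line([x,y,z],Y,feed=.03);s=st()
    if s['contact_force'][2]>5: break
jaws.move_gripper(.06,60);bot.dwell(.2)
bot.servo_line([x,y,.2],Y,feed=.12)
bot.reach([.47,-.245,.33],down(np.radians(-60)))
d=grab('wrist');save(d,'w23.png');store(d,'w23.npz');print(disc(d,(365,160),.072))
bot.reach([.43,-.21,.30],down(np.radians(-60)))
d=grab('wrist');store(d,'w24.npz');print(disc(d,(421,140),.072));st()
bot.reach([.194,-.541,.231],down(np.radians(-70)))
d=grab('top');save(d,'t25.png');store(d,'t25.npz');d=grab('scene');save(d,'s25.png');save(d,'s25c.png',(320,190,420,280),6)
```

```text
t 108.51 pos [ 0.5545 -0.2473  0.1009] F [-0.1  0.5 -1.8] grip 0.0267 q [-0.61  0.39  1.62  0.    1.12 -1.14]
t 109.16 pos [ 0.554  -0.247   0.0849] F [-0.3  0.3 -1.7] grip 0.026 q [-0.61  0.41  1.63 -0.    1.1  -1.14]
t 109.41 pos [ 0.5539 -0.2469  0.0819] F [-0.1 -0.2 -2. ] grip 0.0262 q [-0.61  0.42  1.63  0.    1.09 -1.14]
t 109.66 pos [ 0.554 -0.247  0.081] F [ 0.8 -0.5 -1.8] grip 0.0265 q [-0.61  0.42  1.63  0.    1.09 -1.14]
t 109.91 pos [ 0.5542 -0.2471  0.0804] F [-1.7  0.4  1.3] grip 0.0261 q [-0.61  0.42  1.63 -0.    1.09 -1.14]
t 110.16 pos [ 0.5542 -0.2471  0.0803] F [-3.8  2.1  8.3] grip 0.0265 q [-0.61  0.42  1.63 -0.    1.09 -1.14]
(array([ 0.55491124, -0.24695042]), np.float64(0.06974585253512598), np.float64(nan), np.float64(nan))
(array([ 0.55464765, -0.24683729]), np.float64(0.0698062015882588), np.float64(nan), np.float64(nan))
t 113.72 pos [ 0.4302 -0.2101  0.3001] F [ 0.9 -0.3 -0. ] grip 0.0604 q [-0.7  -0.09  1.75 -0.    1.48  0.34]
```

View pics/w23.png

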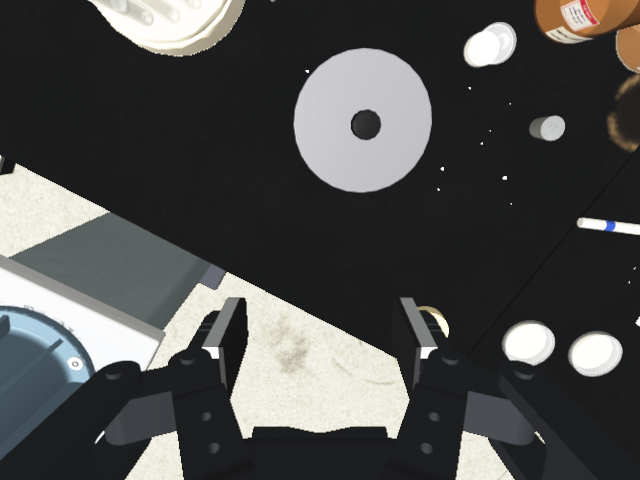

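View pics/t25.png

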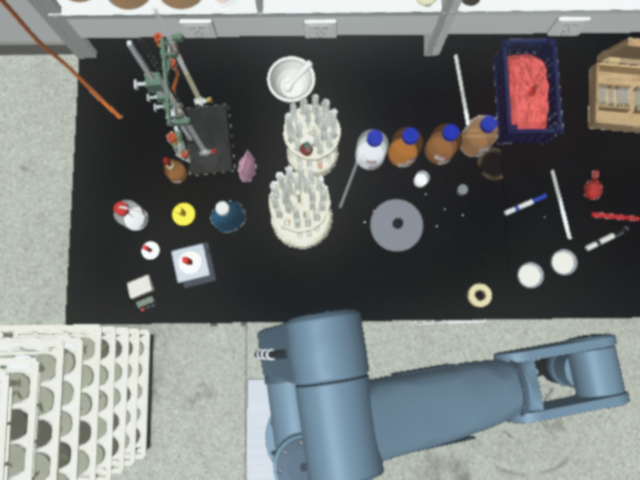

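View pics/s25c.png

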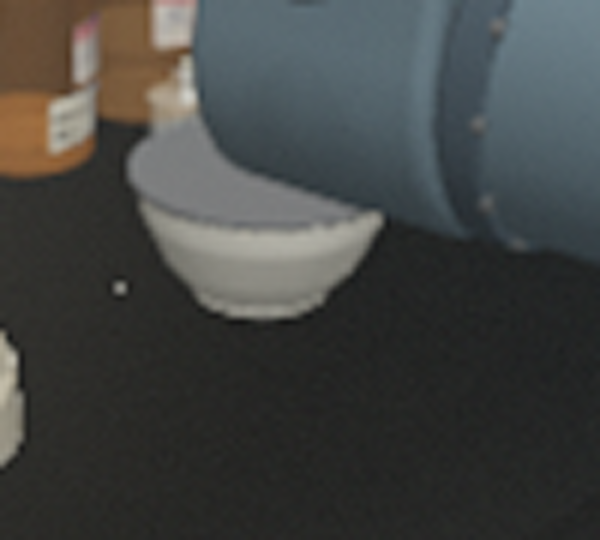

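The cover is back on the bowl with no beads on the worktop, and the bystanders are where they started. One flatness check, then I'll hand in.

Run:
```python
from h import *
d=dict(np.load('w23.npz'));w=cloud(d).reshape(-1,3);c=np.array([.5548,-.2469])
r=np.hypot(*(w[:,:2]-c).T);m=(r<.066)&(r>.025)&(w[:,2]>.05)&(w[:,2]<.085);P=w[m]
s=np.linalg.lstsq(np.c_[P[:,:2]-c,np.ones(len(P))],P[:,2],rcond=None)[0];print('slope deg',np.degrees(s[:2]),'z',s[2])
a=dict(np.load('top0.npz'))['img'].astype(int);b=dict(np.load('t25.npz'))['img'].astype(int)
D=(abs(a-b).max(2)>50).astype(np.uint8);D[318:]=0
n,l,S,C=cv2.connectedComponentsWithStats(D);print([(C[i].round().tolist(),int(S[i,4])) for i in range(1,n) if S[i,4]>5])
if abs(np.degrees(s[:2])).max()<1 and abs(s[2]-.072)<.003:
    bot.finish_job();print('done');st()
```

```text
slope deg [ 0.10940672 -0.04496676] z 0.0714079678650967
[([113.0, 207.0], 20), ([128.0, 211.0], 7), ([144.0, 221.0], 36), ([460.0, 232.0], 46), ([187.0, 258.0], 18), ([188.0, 264.0], 15), ([349.0, 276.0], 44), ([381.0, 286.0], 42)]
the job is handed in; nothing more can be done
done
the job is handed in; nothing more can be done
```

Run:
```python
import numpy as np,cv2
a=cv2.cvtColor(np.load('top0.npz')['img'],cv2.COLOR_RGB2BGR)[185:245,95:165];b=cv2.cvtColor(np.load('t25.npz')['img'],cv2.COLOR_RGB2BGR)[185:245,95:165]
c=cv2.imread('pics/t3.png')[185:245,95:165];e=cv2.imread('pics/t18.png')[185:245,95:165]
cv2.imwrite('pics/cmp.png',cv2.resize(np.vstack([np.hstack([a,c]),np.hstack([e,b])]),None,fx=5,fy=4.5))
```

```text
(no output)
```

View pics/cmp.png

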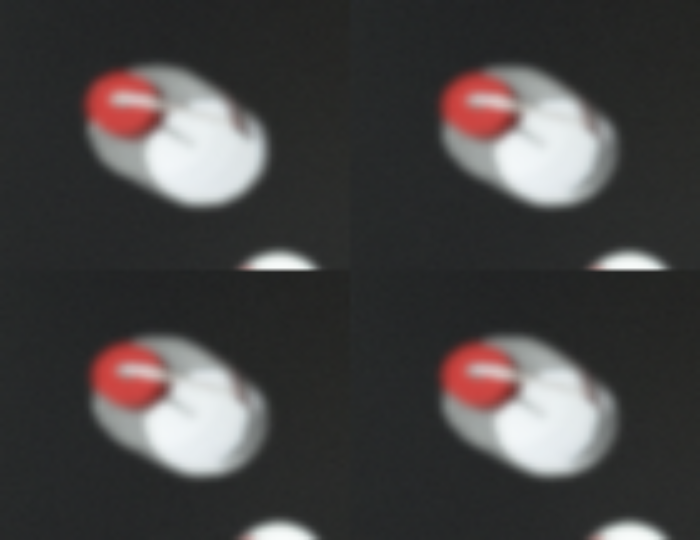

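The whole job was done in the order asked and handed in at about 115 s of the 210 s allowed. I saw no failures, but I have no verdict to go on.

**What I did**
- Took the cover off and laid it flat on the left worktop.
- Put all three blue tracers that were there into the bowl.
- Stirred five rounds, four and a half of them in 30 mm circles, with the rod tip about 6 mm above the bowl's inner floor. Force readings stayed at or below 6.3 N.
- Hung the stirrer back in its stand by the collar, then put the cover back on.

**What the last checks showed**
- **Cover:** its top is at 71.4 mm (expected 72) and tilted about 0.1°. Its centre is within about 1 mm of the bowl's rim.
- **Beads:** all seven were in the bowl just before I covered it. None show on the worktop in the final top view.
- **Stirrer:** it stands upright in the hole with its top at 160 mm, as at the start.
- **Bystanders:** the weighing bottle, tape and timer show no change between the first and last top views.

**What is less certain**
- **White bead movement:** the whites look alike, so I inferred the shift from bead order and how the blues lay. This gives about 75° round the bowl, roughly 17–35 mm each. Pairing each white with the nearest one before stirring would give only about 8–10 mm for three of them.
- **Wash bottle:** its shading changed slightly in the top view by 7 s, when the arm had only been at the bowl, about 0.7 m away. It has looked the same since, so I take this as settling or lighting rather than a touch.

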